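# Release turned balls from the feed chute into a tray

### The job

Stand the wooden tray on the bench centred below the mouth of the ball feeder, tall back board away from the chute and the low front wall tucked just under the chute's lip, and let go of it. Then twist the black sprung knob on the feeder clockwise fully to its stop, keep it there until all three wooden balls have rolled into the tray, and let go so that it springs back fully home. Leave the wooden blank, the chuck and the jar standing where they are.

Things in the scene. Friction and masses are not known exactly. Their poses are not given: they have to be found in the camera images.
- tray_grip (a point): Loose plywood tray, 0.2 to 0.35 kg, 80 mm wide (x), 120 mm long (y), walls 4 mm thick, 40 mm high. Its back board at the -y end is 12 mm thick, 80 mm wide, 76 mm high: pinch it from above. This point is mid-thickness and mid-width in the board, 56 mm above the tray's underside. Axes are the tray's: z up, +y from the board to the low front wall.
- tray_front (a point): Middle of the top edge of the tray's low front wall, opposite the board: 40 mm above the tray's underside, 112 mm in +y from tray_grip. Same axes.
- tray_in (a point): Centre of the tray's inner floor (72 mm by 104 mm inside), 5 mm above its underside, 58 mm in +y from tray_grip. Same axes.
- lip (a point): Middle of the lip at the low end of the fixed feeder's aluminium chute, on its floor, 62 mm above the bench (chute's underside here: 55 mm). Axes are the feeder's: +y level up the chute, -y the way balls roll out, z up. Chute 52 mm wide outside, rising 15 degrees. Below it is free space for 46 mm in +y, then the feeder's foot. Balls fly up to about 80 mm in -y.
- gate_plate (a point): Middle of the bottom edge of the steel gate plate, 50 mm wide, that hangs just outside the lip (6 mm from it in -y) 71 mm above the bench. It turns with the knob, to the feeder's -x side.
- knob_grip (a point): In the middle of the black bar-shaped knob on top of the feeder, on its vertical turning axis, 76 mm in +y from the lip, 172 mm above the bench. The bar is 46 mm long (this point's x), 14 mm thick (y), and stands from 150 to 190 mm above the bench; a steel arm and hub lie below 150 mm. Axes turn with the knob; at home they are the feeder's.
- gate (a joint): Turn of the knob with its gate, rad: 0 at home (gate shut), grows clockwise seen from above, hard stop at 1.2. A spring brings it back: 0.06 N m at home, 0.20 N m at the stop. The balls pass only from about 0.75 on, and take up to 1.5 s to run out.
- ball1_center (a point): Centre of a turned wooden ball, 34 mm diameter, 15 g; number 1 in the queue behind the gate.
- ball2_center (a point): Centre of a turned wooden ball, 34 mm diameter, 15 g; number 2 in the queue behind the gate.
- ball3_center (a point): Centre of a turned wooden ball, 34 mm diameter, 15 g; number 3 in the queue behind the gate.
- blank: upright plain wooden cylinder blank, 64 mm diameter, 75 mm tall; bystander, origin at the centre of its underside
- chuck: steel lathe chuck lying on the bench, stepped disc 90 mm diameter, 50 mm tall; bystander, origin at the centre of its underside
- finish: amber glass jar with a steel cap, 68 mm diameter, 85 mm tall; bystander, origin at the centre of its underside
Mind the look-alikes: they are no part of the job. What is shaped like the part that bears tray_grip but blue is not meant.

How it is judged:
By the outcome, as a careful person would: the job done as asked, in the order asked, and still so for the second after the job is handed in, with the robot touching nothing.
It also fails if it takes over 54 s, if anything falls off the work surface, if the arm or the gripper's body presses on something with over 40 N, if the wrist force passes 120 N, or if a joint passes its speed limit or range.

### The arm

A 6-joint arm with a two-finger parallel gripper is mounted at the origin on the work surface. World frame = base frame: x ahead of the robot, y to its left, z up, the work surface at z = 0. Lengths are in m, angles in degrees, forces in N, time in s.
With the tool pointing down it reaches from about 0.4 to 0.825 m from the base axis. Payload 7 kg.
Tool frame: the origin (TCP) lies between the finger pads; the fingertips stand 11 mm ahead of it and the grasp point (between the pads) lies 8 mm behind it (r.tcp_to_tips is the distance from the TCP to the fingertips, in m); x points along the fingers, y is the direction in which the jaws open and shut, and the axes are right-handed (so a half turn about x gives the same grasp; the last joint's range is limited). The gripper opens to 88 mm and grips with 3 to 60 N. Pads are 19 mm wide; open, the fingers measure 130 mm over their backs; the gripper's body (78 mm by 193 mm) begins 47 mm behind the grasp point.
Start: joints at [-59.009, 20.546, 0.682, 0, -70.136, -16.507], TCP at [0.169, -0.654, 0.238] pointing down, gripper open.
Joint ranges: [-176.03, 176.03], [-82.01, 121.73], [-58.28, 71.71], [-173.87, 95.51], [-174.79, -0.11], [-173.66, 173.66]. Speed limits (degrees/s): [136.94, 136.94, 172.46, 180, 180, 180].

### API

Orientations are given as [roll, pitch, yaw] about the fixed x, y, z axes, in that order (R = Rz(yaw) Ry(pitch) Rx(roll)).
In Python, from plant import r gives the robot as it stands.
- The arm moves only by the tool arm_command, never from a script. Its argument "plan" is a list of rows, each an object of numbers: "dx", "dy", "dz": the shift along the tool's x, y, z each as a share of 0.02 m, from -1 to 1; "wx", "wy", "wz": the turn, a rotation vector about the tool's x, y, z each as a share of 0.08 rad, from -1 to 1. In form: [{"dx": .., "dy": .., "dz": .., "wx": .., "wy": .., "wz": ..}, ...]. A call has 1 to 20 rows; each row shifts and turns the pose as measured when the row begins, along the tool's axes as they then stand; what a row does not reach is not made up. A row lasts 1/12 s, in which the tool goes at most 41.7 mm and 7.16 degrees, less where a joint would pass 70% of its speed; a pose out of reach is approached as far as the arm can. A call with a number of a shift or a turn outside -1 to 1 is refused whole. A call with a gripper value outside its range is refused whole. "fingers" is the closure, from -1 (fully open) to 1 (shut), so that 0 is half open, set as the call begins (left out, the last holds). The fingers move at their own pace and stop on an object; "force" is the grip in N (left out, the last holds). Time passes only in rows, so rows that do not move let the fingers close. It gives the time, the measured TCP pose, the force and the opening at its end, in the units of the state.
- r.get_state(): the state, without advancing time (a new reading comes with each control period).
- r.capture(name): name is "side" or "top" or "wrist"; returns (picture, depth): 420x560x3 uint8, red, green, blue; 420x560 float32, m along the optical axis (not along the pixel's ray), 0 where there is no reading.
- r.camera_model(name): a dict with "vertical_fov" (degrees; the focal length in pixels is half the picture's height over the tangent of half this angle, whatever the lens; pixels are square), "cx", "cy" (the principal point, pixels), "dist" ([k1, k2, p1, p2, k3] as OpenCV has them; the pictures are not rectified), "R" (3x3) and "t" (3): a world point X has camera coordinates R X + t. Camera axes: x right, y down, z forward; pixel columns grow to the right and rows downward; lengths in m; the calibration is good to about 2 mm. A picture is of the moment at which its call begins: read the wrist's pose just before it. camera_model takes no time and is no camera call; for the wrist camera it gives the pose at the moment of the call.
- r.close_job(): hands the job in, once; it reports no verdict.
Trained networks look in the newest picture that a camera, given by its name, has taken for a name from the list of things; names that differ only in an ending like _2 or _b are one class to them, and where a whole thing is asked for, a point or a joint stands for the part that bears it (a point fixed in the world has none). Each returns a list of dicts, best first, with "score" (0 to 1); they miss things now and then, are a little off and sometimes report something else, mostly with a low value. They report only what shows in the picture. A call takes as long as a camera call. They do not tell look-alikes from the thing itself.
- r.cut_out(camera, query): "mask" (420x560 bool, what is visible of it) and "bbox" ([left, top, width, height] in pixels, round what is visible of it).
- r.spot_point(camera, query): "centre" ([column, row] in pixels: a listed point, or the origin of a listed thing).
The state is a dict: "time_s": time; "joints": joint angles; "qd": joint speeds; "joint_torque": joint torques, N m; "tcp_pos": TCP position; "eef_rot": TCP orientation; "contact_force": force on the tool from outside, world axes, zero at the start; "moment": the same for the moment, N m; "gripper_width": finger opening in m.
Only numpy, scipy, OpenCV 4.12 (cv2) and the standard library are available. Lean on these libraries where they do the work, as an engineer would, in place of code of your own. Each camera call takes 0.05 s, during which the arm holds its last target.

## Working session

There is one attempt and no reset: what is moved stays moved. The work goes in short steps, Python scripts to look and compute and a tool call to move; the robot and the scene stay as the last step left them, time stands still between calls to the robot, and variables do not carry over. Pictures are saved under pics/ and viewed, and the job is handed in when it is done.

Besides the shell and the picture viewer there is one more tool, called after "Emit:" in YAML: its name, and indented under it one key for each argument. arm_command: Moves the arm, as the interface text tells. Shift numbers are shares of 0.02 m and turn numbers shares of 0.08 rad, none past 1 either way. Its arguments: {"type":"object","properties":{"plan":{"type":"array","items":{"type":"object","properties":{"dx":{"type":"number"},"dy":{"type":"number"},"dz":{"type":"number"},"wx":{"type":"number"},"wy":{"type":"number"},"wz":{"type":"number"}}}},"fingers":{"type":"number"},"force":{"type":"number"}},"required":["plan"]}

```bash
ls; mkdir -p pics; cat > h.py <<'E'
import numpy as np, cv2
from plant import r
def K(n):
    m=r.camera_model(n); f=210/np.tan(np.radians(m["vertical_fov"])/2)
    return m,np.array([[f,0,m["cx"]],[0,f,m["cy"]],[0,0,1.]]),np.array(m["dist"],float)
def ray(n,px):
    m,k,d=K(n); u=cv2.undistortPoints(np.array([[px]],float),k,d)[0,0]
    R=np.array(m["R"]);t=np.array(m["t"]); return -R.T@t, R.T@np.array([u[0],u[1],1.])
def atz(n,px,z):
    o,v=ray(n,px); return o+v*(z-o[2])/v[2]
def atd(n,px,d):
    o,v=ray(n,px); return o+v*d
def cloud(n,dep):
    m,k,d=K(n); h,w=dep.shape
    g=np.stack(np.meshgrid(np.arange(w),np.arange(h)),-1).reshape(-1,1,2).astype(float)
    u=cv2.undistortPoints(g,k,d).reshape(h,w,2)
    c=np.concatenate([u*dep[...,None],dep[...,None]],-1)
    return (c-np.array(m["t"]))@np.array(m["R"])
def proj(n,X):
    m,k,d=K(n); return cv2.projectPoints(np.array(X,float).reshape(-1,1,3),cv2.Rodrigues(np.array(m["R"],float))[0],np.array(m["t"],float),k,d)[0][:,0]
def save(n,im): cv2.imwrite("pics/"+n+".png",im[...,::-1])
E
python3 - <<'E'
from h import *
print(r.get_state())
for n in ["side","top"]:
    im,d=r.capture(n); save(n+"0",im); np.savez(n+"0.npz",im=im,d=d)
    for q in ["tray_grip","tray_front","tray_in","lip","gate_plate","knob_grip","ball1_center","blank","chuck","finish"]:
        for o in r.spot_point(n,q)[:3]:
            c=o["centre"];i=np.clip(np.round(c).astype(int),0,[559,419]); print(n,q,round(o["score"],2),np.round(c,1),np.round(atd(n,c,d[i[1],i[0]]),3))
E
```

```text
pics
{'time_s': 0.0, 'joints': array([-5.90075516e+01,  2.05916193e+01,  6.34608489e-01, -2.20377132e-02,
       -7.01373122e+01, -1.65082978e+01]), 'qd': array([-0.04621637,  0.00537581,  0.07167774,  0.04984994, -0.02598029,
       -0.09185892]), 'joint_torque': array([-4.18003274e-04, -5.82716525e+01,  2.93052506e+01,  6.99727044e+00,
        6.98545278e-03, -1.88494473e-04]), 'tcp_pos': array([ 0.16870668, -0.65308239,  0.23662092]), 'eef_rot': array([ 94.12233829,  89.90342786, 108.59898421]), 'contact_force': array([-0.19500856, -0.31641169,  0.65780825]), 'moment': array([ 0.03080786,  0.01274902, -0.00660633]), 'gripper_width': 0.08782579101481489}
side tray_grip 0.79 [345.6 189.5] [ 0.285 -0.335  0.059]
side tray_grip 0.64 [293.9 181.4] [ 0.492 -0.398  0.067]
side tray_grip 0.3 [206.2 232.2] [ 0.799 -0.084  0.017]
side tray_front 0.85 [355.7 182.3] [ 0.213 -0.541 -0.006]
side tray_front 0.72 [280.2 198.5] [ 0.546 -0.311  0.032]
side tray_in 0.7 [288.1 197.2] [ 0.516 -0.375  0.005]
side tray_in 0.7 [351.3 193.3] [ 0.264 -0.318  0.051]
side tray_in 0.43 [283.8 343.2] [0.509 0.
[... 389 characters left out ...]
tray_grip 0.75 [427.6 229.3] [ 0.472 -0.397  0.073]
top tray_front 0.62 [387.6 207.2] [ 0.539 -0.305  0.039]
top tray_front 0.56 [440.2 328.8] [ 0.365 -0.03   1.098]
top tray_in 0.89 [421.6 314.4] [ 0.25  -0.389  0.005]
top tray_in 0.85 [401.9 221.2] [ 0.504 -0.35   0.007]
top tray_in 0.52 [377.9 140.7] [ 0.714 -0.283  0.073]
top lip 0.97 [259.9 202. ] [0.548 0.033 0.115]
top gate_plate 0.66 [263.6 203.3] [ 0.566  0.031 -0.003]
top knob_grip 0.59 [224.1 189.7] [0.565 0.112 0.191]
top ball1_center 0.38 [254.5 202. ] [0.551 0.048 0.101]
top ball1_center 0.2 [425.5 227. ] [ 0.478 -0.391  0.075]
top chuck 0.95 [316.4 122.2] [ 0.779 -0.121  0.051]
top finish 0.94 [134.9 226. ] [0.503 0.373 0.055]
```

View pics/side0.png

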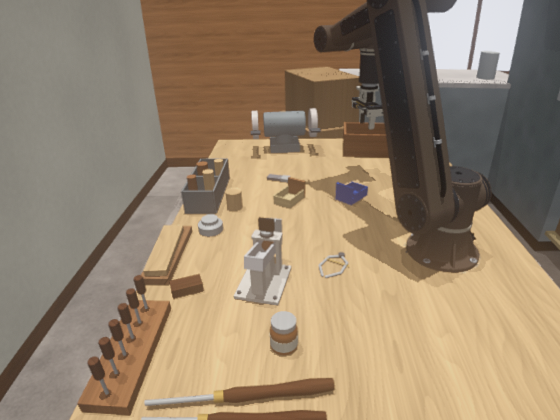

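View pics/top0.png

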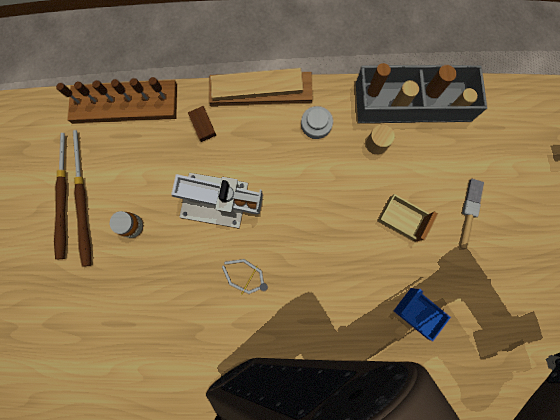

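Candidates for the tray: plywood tray at top (405,217) with its brown board at (428,227), and the blue tray at top (422,313). The description is plywood and blue is excluded, so the first one fits. I'll confirm it in a crop and measure with the depth.

```bash
python3 - <<'E'
from h import *
z=np.load("top0.npz"); im,d=z["im"],z["d"]
a=im[160:260,160:460]; 
save("c1",cv2.resize(np.vstack([im[180:250,360:460],]),None,fx=5,fy=5,interpolation=cv2.INTER_CUBIC))
save("c2",cv2.resize(im[160:240,160:280],None,fx=6,fy=6,interpolation=cv2.INTER_CUBIC))
s=np.load("side0.npz")["im"]; save("c3",cv2.resize(s[205:305,225:345],None,fx=6,fy=6,interpolation=cv2.INTER_CUBIC))
P=cloud("top",d); np.save("P.npy",P)
X=P.reshape(-1,3); C=im.reshape(-1,3).astype(int)
# tray
m=(abs(X[:,0]-.5)<.1)&(abs(X[:,1]+.36)<.1)
b=X[m&(X[:,2]>.06)&(X[:,2]<.09)]; w=X[m&(X[:,2]>.03)&(X[:,2]<.046)]; f=X[m&(X[:,2]>.015)&(X[:,2]<.09)]
print(len(b),cv2.minAreaRect((b[:,:2]*1000).astype(np.float32)),b[:,2].mean()); print(len(f),cv2.minAreaRect((f[:,:2]*1000).astype(np.float32)))
# feeder
m=(abs(X[:,0]-.56)<.12)&(abs(X[:,1]-.1)<.15)
for lo,hi in [(.183,.2),(.15,.18),(.1,.15),(.06,.1),(.01,.06)]:
    k=X[m&(X[:,2]>lo)&(X[:,2]<hi)]; print(lo,hi,len(k),k.mean(0).round(4), cv2.minAreaRect((k[:,:2]*1000).astype(np.float32)))
E
```

```text
180 ((481.08349609375, -401.2783203125), (13.87377643585205, 80.62691497802734), 58.738800048828125) 0.07207279153734437
684 ((509.8400573730469, -355.3441162109375), (122.0366439819336, 82.57477569580078), 58.99199676513672)
0.183 0.2 120 [0.5659 0.1147 0.1887] ((566.6096801757812, 115.38685607910156), (14.637993812561035, 46.3715934753418), 78.75111389160156)
0.15 0.18 71 [0.5638 0.1153 0.1613] ((577.4502563476562, 169.122802734375), (145.06170654296875, 45.675506591796875), 78.25421142578125)
0.1 0.15 1505 [0.5725 0.1502 0.1254] ((571.7427978515625, 139.7099151611328), (219.3708953857422, 84.16865539550781), 77.8649673461914)
0.06 0.1 552 [0.5604 0.1094 0.09  ] ((566.4258422851562, 115.31555938720703), (168.7811737060547, 78.2657470703125), 78.0469741821289)
0.01 0.06 941 [0.5561 0.1748 0.0138] ((572.6535034179688, 148.3653564453125), (215.1167755126953, 130.3482208251953), 78.41058349609375)
```

View pics/c1.png

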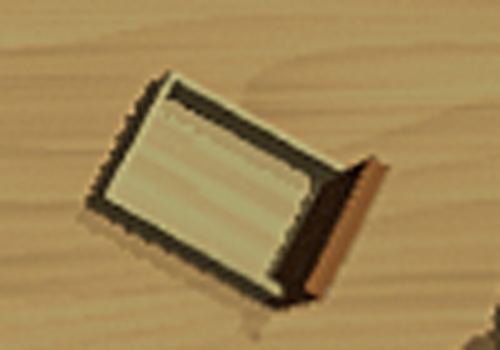

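View pics/c2.png

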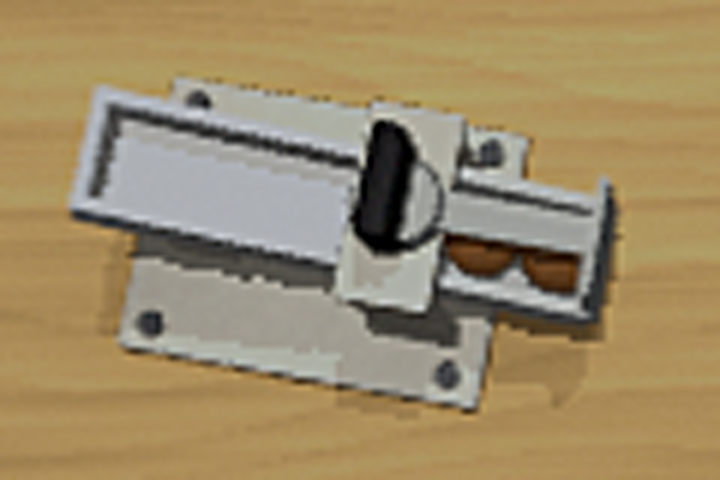

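View pics/c3.png

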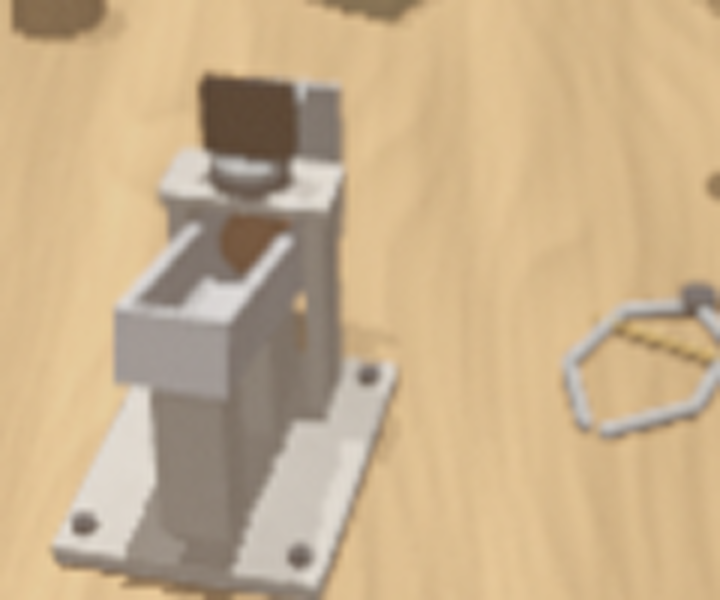

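The crop confirms it: plywood tray with a brown board at its right/lower end. The low wall faces the feeder, and the measured sizes match (80.6 mm board, 122x82 mm overall). Next I'll work out the geometry.

```bash
cat >> h.py <<'E'
from scipy.spatial.transform import Rotation as Ro
def pose():
    s=r.get_state(); return s, np.array(s["tcp_pos"]), Ro.from_euler("xyz",s["eef_rot"],degrees=True).as_matrix()
def show():
    s,p,R=pose(); print("t",round(s["time_s"],2),"tcp",p.round(4),"x",R[:,0].round(3),"yang",round(np.degrees(np.arctan2(R[1,1],R[0,1])),2),"J",np.round(s["joints"],1),"F",s["contact_force"].round(1),"M",s["moment"].round(2),"w",round(s["gripper_width"],4))
def go(T,yang):
    "shift in tool axes (units of .02) to reach T, turn about tool x (units of .08), jaw line angle"
    s,p,R=pose(); d=R.T@(np.array(T)-p)
    y=np.array([np.cos(np.radians(yang)),np.sin(np.radians(yang)),0]); x=np.array([0,0,-1.])
    Rt=np.stack([x,y,np.cross(x,y)],1); w=Ro.from_matrix(R.T@Rt).as_rotvec()
    print("shift/.02",(d/.02).round(2),"turn/.08",(w/.08).round(2))
E
python3 - <<'E'
from h import *
show()
P=np.load("P.npy"); d=np.load("top0.npz")["d"]; X=P.reshape(-1,3)
a=np.radians(78.3); u=np.array([np.cos(a),np.sin(a)]); xf=np.array([u[1],-u[0]])
k=np.array([.5666,.1154]); lip=k-.076*u; print("lip",lip, "spot",atz("top",[259.9,202.],.062),"side knob",atz("side",[269,222.9],.172))
m=np.linalg.norm(X[:,:2]-k,axis=1)<.3
Y=(X[m,:2]-lip)@u; Xx=(X[m,:2]-lip)@xf; Z=X[m,2]
for lo in range(-30,190,10):
    row=[]
    for xl in range(-50,50,10):
        s=(Y>lo/1e3)&(Y<lo/1e3+.01)&(Xx>xl/1e3)&(Xx<xl/1e3+.01); row.append(int(1000*Z[s].max()) if s.any() else -1)
    print(lo,row)
g=.078
print("board tgt +8:",lip-.104*u)
for n in [(.4815,-.4015)]:
    go([*n,.2],58.9); 
E
```

```text
t 1.1 tcp [ 0.1688 -0.6535  0.2376] x [ 0. -0. -1.] yang 104.48 J [-59.   20.5   0.7  -0.  -70.1 -16.5] F [-1.4  0.5  0.3] M [-0.   -0.02 -0.07] w 0.0873
lip [0.55118817 0.04097907] spot [0.55759629 0.03692648 0.062     ] side knob [0.55858984 0.10886915 0.172     ]
-30 [1, 2, 2, 2, 4, 0, 0, 1, 2, 1]
-20 [1, 2, 3, 3, 2, 2, 4, 1, 1, 3]
-10 [4, 2, 140, 145, 144, 145, 145, 144, 3, 3]
0 [2, 3, 97, 94, 146, 143, 86, 95, -1, 0]
10 [2, 3, 99, 95, 146, 144, -1, 100, -1, 1]
20 [4, 2, 104, 95, 145, 143, 95, 101, -1, 2]
30 [2, 2, 103, 105, 148, 144, -1, 104, -1, 0]
40 [14, 14, 108, 106, 146, 144, -1, 105, -1, 11]
50 [132, 137, 137, 145, 150, 150, 137, 137, 136, 138]
60 [138, 137, 183, 190, 189, 187, 187, 158, 139, 138]
70 [137, 138, 190, 191, 191, 192, 192, 189, 138, 136]
80 [135, 138, 188, 189, 190, 191, 189, 189, 138, 135]
90 [137, 139, 137, 144, 151, 151, 136, 134, 137, 136]
100 [14, 16, 123, 118, 93, 93, 112, 124, -1, -1]
110 [13, 14, 127, 95, 96, 94, 121, 125, -1, -1]
120 [14, 14, 128, 97, 99, 98, 123, 128, -1, 12]
130 [14, 15, 132, 100, 100, 100, 125, 131, -1, 14]
140 [14, 17, 132, 103, 104, 105, 132, 132, -1, 8]
150 [15, 13, 138, 106, 106, 105, 136, 136, -1, -1]
160 [17, 14, 137, 107, 107, 108, 138, 142, -1, 12]
170 [14, 13, 141, 110, 113, 110, 132, 142, -1, -1]
180 [14, 14, 144, 115, 114, 114, 139, 144, -1, 13]
board tgt +8: [ 0.53009829 -0.06086011]
shift/.02 [ 1.88  8.29 18.29] turn/.08 [9.95 0.   0.  ]
```

Emit:
arm_command:
  plan:
    - {"wx": -1}
    - {"wx": -1}
    - {"wx": -1}
    - {"wx": -1}
    - {"wx": -1}
    - {"wx": -1}
    - {"wx": -1}
    - {"wx": -1}
    - {"wx": -1}
    - {"wx": -1}
    - {"wx": -1}
    - {"wx": -1}
    - {"wx": -1}
    - {"wx": -1}
    - {"wx": -1}
    - {"wx": -1}
    - {"wx": -1}
    - {"wx": -1}
    - {"wx": -1}
    - {"wx": -1}
  fingers: -1
  force: 30

```text
schema error: expected keys dx, dy, dz, wx, wy, wz
```

Emit:
arm_command:
  plan:
    - {"wx": -1}
    - {"wx": -1}
    - {"wx": -1}
    - {"wx": -1}
    - {"wx": -1}
    - {"wx": -1}
    - {"wx": -1}
    - {"wx": -1}
    - {"wx": -1}

```text
schema error: expected keys dx, dy, dz, wx, wy, wz
```

```bash
python3 - <<'E'
from h import *
show(); go([.4815,-.4015,.2],238.9)
E
```

```text
t 1.1 tcp [ 0.1688 -0.6535  0.2376] x [ 0. -0. -1.] yang 104.48 J [-59.   20.5   0.7  -0.  -70.1 -16.5] F [-1.4  0.5  0.3] M [-0.   -0.02 -0.07] w 0.0873
shift/.02 [ 1.88  8.29 18.29] turn/.08 [-29.32  -0.     0.  ]
```

Emit:
arm_command:
  plan:
    - {"dx": 0,"dy": 0,"dz": 0,"wx": -1,"wy": 0,"wz": 0}
    - {"dx": 0,"dy": 0,"dz": 0,"wx": -1,"wy": 0,"wz": 0}
    - {"dx": 0,"dy": 0,"dz": 0,"wx": -1,"wy": 0,"wz": 0}
    - {"dx": 0,"dy": 0,"dz": 0,"wx": -1,"wy": 0,"wz": 0}
    - {"dx": 0,"dy": 0,"dz": 0,"wx": -1,"wy": 0,"wz": 0}
    - {"dx": 0,"dy": 0,"dz": 0,"wx": -1,"wy": 0,"wz": 0}
    - {"dx": 0,"dy": 0,"dz": 0,"wx": -1,"wy": 0,"wz": 0}
    - {"dx": 0,"dy": 0,"dz": 0,"wx": -1,"wy": 0,"wz": 0}
    - {"dx": 0,"dy": 0,"dz": 0,"wx": -1,"wy": 0,"wz": 0}
    - {"dx": 0,"dy": 0,"dz": 0,"wx": -1,"wy": 0,"wz": 0}
    - {"dx": 0,"dy": 0,"dz": 0,"wx": -1,"wy": 0,"wz": 0}
    - {"dx": 0,"dy": 0,"dz": 0,"wx": -1,"wy": 0,"wz": 0}
    - {"dx": 0,"dy": 0,"dz": 0,"wx": -1,"wy": 0,"wz": 0}
    - {"dx": 0,"dy": 0,"dz": 0,"wx": -1,"wy": 0,"wz": 0}
    - {"dx": 0,"dy": 0,"dz": 0,"wx": -1,"wy": 0,"wz": 0}
    - {"dx": 0,"dy": 0,"dz": 0,"wx": -1,"wy": 0,"wz": 0}
    - {"dx": 0,"dy": 0,"dz": 0,"wx": -1,"wy": 0,"wz": 0}
    - {"dx": 0,"dy": 0,"dz": 0,"wx": -1,"wy": 0,"wz": 0}
    - {"dx": 0,"dy": 0,"dz": 0,"wx": -1,"wy": 0,"wz": 0}
    - {"dx": 0,"dy": 0,"dz": 0,"wx": -1,"wy": 0,"wz": 0}
  fingers: -1
  force: 30

```text
time_s: 2.77
tcp_pos: [0.1687, -0.6535, 0.2376]
eef_rot: [29.8, 90.0, 140.4]
contact_force: [-0.5, 0.3, -0.3]
gripper_width: 0.0876
```

```bash
python3 - <<'E'
from h import *
show(); go([.4815,-.4015,.2],238.9)
E
```

```text
t 2.77 tcp [ 0.1687 -0.6535  0.2376] x [-0.  0. -1.] yang -159.44 J [-59.   20.5   0.7   0.  -70.1  79.6] F [-0.5  0.3 -0.3] M [-0.03  0.14 -0.03] w 0.0876
shift/.02 [  1.88 -19.07   6.31] turn/.08 [-8.36  0.   -0.  ]
```

Emit:
arm_command:
  plan:
    - {"dx": 0,"dy": -0.95,"dz": 0.31,"wx": 0,"wy": 0,"wz": 0}
    - {"dx": 0,"dy": -0.95,"dz": 0.31,"wx": 0,"wy": 0,"wz": 0}
    - {"dx": 0,"dy": -0.95,"dz": 0.31,"wx": 0,"wy": 0,"wz": 0}
    - {"dx": 0,"dy": -0.95,"dz": 0.31,"wx": 0,"wy": 0,"wz": 0}
    - {"dx": 0,"dy": -0.95,"dz": 0.31,"wx": 0,"wy": 0,"wz": 0}
    - {"dx": 0,"dy": -0.95,"dz": 0.31,"wx": 0,"wy": 0,"wz": 0}
    - {"dx": 0,"dy": -0.95,"dz": 0.31,"wx": 0,"wy": 0,"wz": 0}
    - {"dx": 0,"dy": -0.95,"dz": 0.31,"wx": 0,"wy": 0,"wz": 0}
    - {"dx": 0,"dy": -0.95,"dz": 0.31,"wx": 0,"wy": 0,"wz": 0}
    - {"dx": 0,"dy": -0.95,"dz": 0.31,"wx": 0,"wy": 0,"wz": 0}
    - {"dx": 0,"dy": -0.95,"dz": 0.31,"wx": 0,"wy": 0,"wz": 0}
    - {"dx": 0,"dy": -0.95,"dz": 0.31,"wx": 0,"wy": 0,"wz": 0}
    - {"dx": 0,"dy": -0.95,"dz": 0.31,"wx": 0,"wy": 0,"wz": 0}
    - {"dx": 0,"dy": -0.95,"dz": 0.31,"wx": 0,"wy": 0,"wz": 0}
    - {"dx": 0,"dy": -0.95,"dz": 0.31,"wx": 0,"wy": 0,"wz": 0}
    - {"dx": 0,"dy": -0.95,"dz": 0.31,"wx": 0,"wy": 0,"wz": 0}
    - {"dx": 0,"dy": -0.95,"dz": 0.31,"wx": 0,"wy": 0,"wz": 0}
    - {"dx": 0,"dy": -0.95,"dz": 0.31,"wx": 0,"wy": 0,"wz": 0}
    - {"dx": 0,"dy": -0.95,"dz": 0.31,"wx": 0,"wy": 0,"wz": 0}
    - {"dx": 0,"dy": -0.95,"dz": 0.31,"wx": 0,"wy": 0,"wz": 0}

```text
time_s: 4.43
tcp_pos: [0.4908, -0.3928, 0.2384]
eef_rot: [-158.0, 89.9, -47.4]
contact_force: [0.0, -0.1, 1.0]
gripper_width: 0.0877
```

Emit:
arm_command:
  plan:
    - {"dx": 0,"dy": 0,"dz": 0,"wx": -1,"wy": 0,"wz": 0}
    - {"dx": 0,"dy": 0,"dz": 0,"wx": -1,"wy": 0,"wz": 0}
    - {"dx": 0,"dy": 0,"dz": 0,"wx": -1,"wy": 0,"wz": 0}
    - {"dx": 0,"dy": 0,"dz": 0,"wx": -1,"wy": 0,"wz": 0}
    - {"dx": 0,"dy": 0,"dz": 0,"wx": -1,"wy": 0,"wz": 0}
    - {"dx": 0,"dy": 0,"dz": 0,"wx": -1,"wy": 0,"wz": 0}
    - {"dx": 0,"dy": 0,"dz": 0,"wx": -1,"wy": 0,"wz": 0}
    - {"dx": 0,"dy": 0,"dz": 0,"wx": -1,"wy": 0,"wz": 0}

```text
time_s: 5.1
tcp_pos: [0.4954, -0.389, 0.2383]
eef_rot: [173.8, 89.9, -37.0]
contact_force: [-0.6, 0.1, -0.4]
gripper_width: 0.0877
```

```bash
python3 - <<'E'
from h import *
show(); go([.4815,-.4015,.2],238.9)
im,d=r.capture("wrist"); save("w1",im); np.savez("w1.npz",im=im,d=d)
X=cloud("wrist",d).reshape(-1,3)
m=(abs(X[:,0]-.5)<.1)&(abs(X[:,1]+.36)<.1)
b=X[m&(X[:,2]>.065)&(X[:,2]<.09)];f=X[m&(X[:,2]>.02)&(X[:,2]<.09)]
for q in (b,f): print(len(q),q[:,2].max(),cv2.minAreaRect((q[:,:2]*1000).astype(np.float32)))
E
```

```text
t 5.1 tcp [ 0.4954 -0.389   0.2383] x [ 0.002 -0.002 -1.   ] yang -120.84 J [-20.4  16.2  -5.5   0.  -68.2  79.5] F [-0.6  0.1 -0.4] M [-0.02  0.15 -0.03] w 0.0877
shift/.02 [1.92 0.89 0.28] turn/.08 [ 0.06 -0.03 -0.  ]
1100 0.0792414067134827 ((483.5478210449219, -405.0467224121094), (12.067876815795898, 79.66964721679688), 59.18768310546875)
3378 0.0792414067134827 ((511.2271423339844, -358.13116455078125), (121.01087188720703, 80.3903579711914), 59.18768310546875)
```

View pics/w1.png

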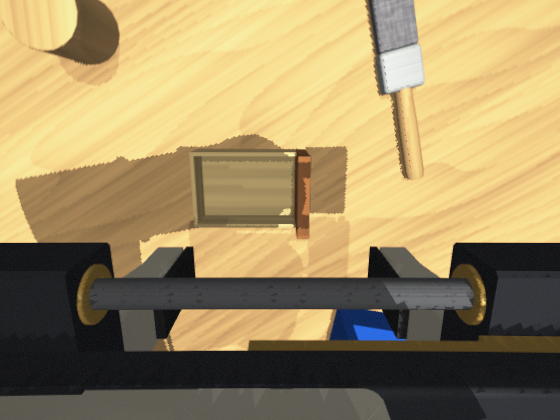

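```bash
python3 - <<'E'
from h import *
go([.483,-.404,.052],239.1)
E
```

```text
shift/.02 [9.32 0.96 0.18] turn/.08 [ 0.09 -0.03 -0.  ]
```

Emit:
arm_command:
  plan:
    - {"dx": 0.5,"dy": 0.5,"dz": 0.1,"wx": 0,"wy": 0,"wz": 0}
    - {"dx": 0.8,"dy": 0.4,"dz": 0.1,"wx": 0,"wy": 0,"wz": 0}
    - {"dx": 0.9,"dy": 0,"dz": 0,"wx": 0,"wy": 0,"wz": 0}
    - {"dx": 0.9,"dy": 0,"dz": 0,"wx": 0,"wy": 0,"wz": 0}
    - {"dx": 0.9,"dy": 0,"dz": 0,"wx": 0,"wy": 0,"wz": 0}
    - {"dx": 0.9,"dy": 0,"dz": 0,"wx": 0,"wy": 0,"wz": 0}
    - {"dx": 0.9,"dy": 0,"dz": 0,"wx": 0,"wy": 0,"wz": 0}
    - {"dx": 0.9,"dy": 0,"dz": 0,"wx": 0,"wy": 0,"wz": 0}
    - {"dx": 0.9,"dy": 0,"dz": 0,"wx": 0,"wy": 0,"wz": 0}
    - {"dx": 0.5,"dy": 0,"dz": 0,"wx": 0,"wy": 0,"wz": 0}
    - {"dx": 0,"dy": 0,"dz": 0,"wx": 0,"wy": 0,"wz": 0}

```text
time_s: 6.07
tcp_pos: [0.4848, -0.405, 0.0728]
eef_rot: [179.3, 89.4, -32.5]
contact_force: [-0.7, -0.1, -0.4]
gripper_width: 0.0877
```

```bash
python3 - <<'E'
from h import *
show(); go([.483,-.404,.052],239.1)
im,d=r.capture("top"); save("t1",cv2.resize(im[160:280,340:480],None,fx=5,fy=5))
E
```

```text
t 6.07 tcp [ 0.4848 -0.405   0.0728] x [ 0.008 -0.005 -1.   ] yang -121.71 J [-22.1  24.6 -16.8   0.1 -48.   80.3] F [-0.7 -0.1 -0.4] M [-0.02  0.26  0.04] w 0.0877
shift/.02 [1.04 0.   0.11] turn/.08 [-0.18 -0.13 -0.  ]
```

View pics/t1.png

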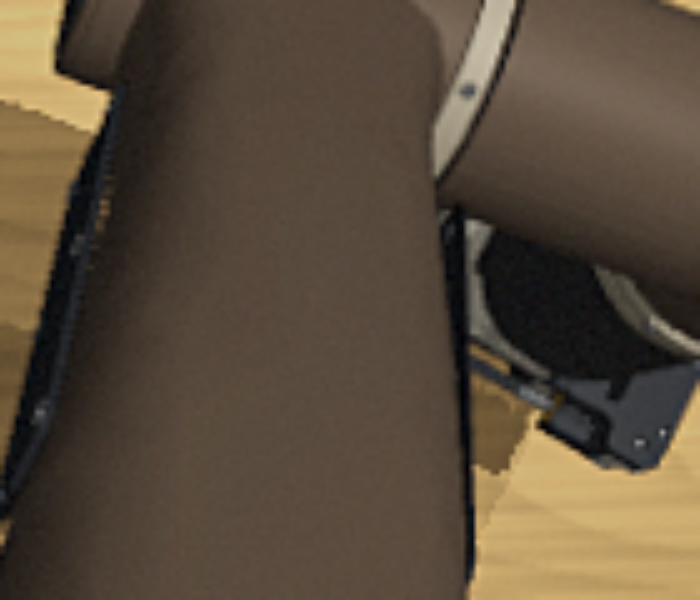

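The arm hides the tray from above, so I'll continue on the measured pose.

Emit:
arm_command:
  plan:
    - {"dx": 0.7,"dy": 0,"dz": 0.1,"wx": -0.18,"wy": -0.13,"wz": 0}
    - {"dx": 0.35,"dy": 0,"dz": 0,"wx": 0,"wy": 0,"wz": 0}
    - {"dx": 0,"dy": 0,"dz": 0,"wx": 0,"wy": 0,"wz": 0}

```text
time_s: 6.37
tcp_pos: [0.4854, -0.4054, 0.0547]
eef_rot: [175.9, 89.7, -35.0]
contact_force: [0.1, 0.6, -0.1]
gripper_width: 0.0876
```

Emit:
arm_command:
  plan:
    - {"dx": 0,"dy": 0,"dz": 0,"wx": 0,"wy": 0,"wz": 0}
    - {"dx": 0,"dy": 0,"dz": 0,"wx": 0,"wy": 0,"wz": 0}
    - {"dx": 0,"dy": 0,"dz": 0,"wx": 0,"wy": 0,"wz": 0}
    - {"dx": 0,"dy": 0,"dz": 0,"wx": 0,"wy": 0,"wz": 0}
    - {"dx": 0,"dy": 0,"dz": 0,"wx": 0,"wy": 0,"wz": 0}
    - {"dx": 0,"dy": 0,"dz": 0,"wx": 0,"wy": 0,"wz": 0}
    - {"dx": 0,"dy": 0,"dz": 0,"wx": 0,"wy": 0,"wz": 0}
    - {"dx": 0,"dy": 0,"dz": 0,"wx": 0,"wy": 0,"wz": 0}
  fingers: 1
  force: 35

```text
time_s: 7.03
tcp_pos: [0.4873, -0.4064, 0.0585]
eef_rot: [179.4, 89.4, -31.5]
contact_force: [-0.2, -0.6, -0.4]
gripper_width: 0.0404
```

```bash
python3 - <<'E'
from h import *
show(); go([.483,-.404,.052],239.1)
E
```

```text
t 7.03 tcp [ 0.4873 -0.4064  0.0585] x [ 0.009 -0.005 -1.   ] yang -120.89 J [-22.2  25.7 -17.2   0.1 -46.5  81.2] F [-0.2 -0.6 -0.4] M [-0.02  0.21  0.05] w 0.0404
shift/.02 [0.32 0.01 0.25] turn/.08 [ 0.   -0.13 -0.  ]
```

Emit:
arm_command:
  plan:
    - {"dx": 0.2,"dy": 0,"dz": 0.15,"wx": 0,"wy": -0.1,"wz": 0}
    - {"dx": 0.15,"dy": 0,"dz": 0.1,"wx": 0,"wy": -0.03,"wz": 0}
    - {"dx": 0.03,"dy": 0,"dz": 0.02,"wx": 0,"wy": -0.02,"wz": 0}
    - {"dx": 0.03,"dy": 0,"dz": 0.02,"wx": 0,"wy": -0.02,"wz": 0}
    - {"dx": 0.03,"dy": 0,"dz": 0.01,"wx": 0,"wy": -0.02,"wz": 0}
    - {"dx": 0.03,"dy": 0,"dz": 0.01,"wx": 0,"wy": -0.02,"wz": 0}
    - {"dx": 0.03,"dy": 0,"dz": 0.01,"wx": 0,"wy": -0.02,"wz": 0}
    - {"dx": 0.03,"dy": 0,"dz": 0.01,"wx": 0,"wy": -0.02,"wz": 0}

```text
time_s: 7.7
tcp_pos: [0.4819, -0.4035, 0.0496]
eef_rot: [5.4, 89.5, 154.6]
contact_force: [-1.5, 1.7, 4.8]
gripper_width: 0.0123
```

```bash
python3 - <<'E'
from h import *
show(); go([.483,-.404,.052],239.1)
E
```

```text
t 7.7 tcp [ 0.4819 -0.4035  0.0496] x [-0.008  0.004 -1.   ] yang -120.84 J [-22.2  26.4 -17.4  -0.  -46.7  81.4] F [-1.5  1.7  4.8] M [ 0.37  0.45 -0.03] w 0.0123
shift/.02 [-0.12 -0.   -0.06] turn/.08 [ 0.01  0.11 -0.01]
```

Emit:
arm_command:
  plan:
    - {"dx": -0.6,"dy": 0,"dz": 0,"wx": 0,"wy": 0,"wz": 0}
    - {"dx": -0.9,"dy": 0,"dz": 0,"wx": 0,"wy": 0.05,"wz": 0}
    - {"dx": -0.9,"dy": 0,"dz": 0,"wx": 0,"wy": 0.05,"wz": 0}
    - {"dx": -0.3,"dy": 0,"dz": 0,"wx": -0.8,"wy": 0,"wz": 0}
    - {"dx": 0,"dy": 0,"dz": 0,"wx": -0.9,"wy": 0,"wz": 0}
    - {"dx": 0,"dy": 0,"dz": 0,"wx": -0.9,"wy": 0,"wz": 0}
    - {"dx": 0,"dy": 0,"dz": 0,"wx": -0.9,"wy": 0,"wz": 0}
    - {"dx": 0,"dy": 0,"dz": 0,"wx": -0.4,"wy": 0,"wz": 0}

```text
time_s: 8.37
tcp_pos: [0.4789, -0.4012, 0.1014]
eef_rot: [-20.0, 89.4, 147.6]
contact_force: [0.2, -0.1, -3.0]
gripper_width: 0.0119
```

```bash
python3 - <<'E'
from h import *
show(); go([.526,-.0804,.1],258.3)
E
```

```text
t 8.37 tcp [ 0.4789 -0.4012  0.1014] x [-0.009  0.006 -1.   ] yang -102.33 J [-22.1  22.8 -15.1  -0.1 -52.7  99.9] F [ 0.2 -0.1 -3. ] M [-0.2   0.1  -0.01] w 0.0119
shift/.02 [  0.14 -16.17   1.12] turn/.08 [-0.14  0.13  0.05]
```

Emit:
arm_command:
  plan:
    - {"dx": 0,"dy": -0.5,"dz": 0.05,"wx": 0,"wy": 0.05,"wz": 0.03}
    - {"dx": 0,"dy": -0.9,"dz": 0.1,"wx": -0.05,"wy": 0.05,"wz": 0}
    - {"dx": 0,"dy": -0.9,"dz": 0.1,"wx": -0.05,"wy": 0.02,"wz": 0}
    - {"dx": 0,"dy": -0.9,"dz": 0.1,"wx": 0,"wy": 0,"wz": 0}
    - {"dx": 0,"dy": -0.9,"dz": 0.1,"wx": 0,"wy": 0,"wz": 0}
    - {"dx": 0,"dy": -0.9,"dz": 0.1,"wx": 0,"wy": 0,"wz": 0}
    - {"dx": 0,"dy": -0.9,"dz": 0.1,"wx": 0,"wy": 0,"wz": 0}
    - {"dx": 0,"dy": -0.9,"dz": 0.1,"wx": 0,"wy": 0,"wz": 0}
    - {"dx": 0,"dy": -0.9,"dz": 0.1,"wx": 0,"wy": 0,"wz": 0}
    - {"dx": 0,"dy": -0.9,"dz": 0.1,"wx": 0,"wy": 0,"wz": 0}
    - {"dx": 0,"dy": -0.9,"dz": 0.05,"wx": 0,"wy": 0,"wz": 0}
    - {"dx": 0,"dy": -0.9,"dz": 0.05,"wx": 0,"wy": 0,"wz": 0}
    - {"dx": 0,"dy": -0.9,"dz": 0.05,"wx": 0,"wy": 0,"wz": 0}
    - {"dx": 0,"dy": -0.9,"dz": 0.05,"wx": 0,"wy": 0,"wz": 0}
    - {"dx": 0,"dy": -0.5,"dz": 0,"wx": 0,"wy": 0,"wz": 0}
    - {"dx": 0,"dy": 0,"dz": 0,"wx": 0,"wy": 0,"wz": 0}

```text
time_s: 9.7
tcp_pos: [0.5021, -0.1291, 0.0938]
eef_rot: [-15.7, 89.1, 151.5]
contact_force: [-0.4, -0.5, -3.6]
gripper_width: 0.0116
```

```bash
python3 - <<'E'
from h import *
show(); go([.526,-.0804,.1],258.3)
im,d=r.capture("wrist"); save("w2",im); np.savez("w2.npz",im=im,d=d)
W=cloud("wrist",d); np.save("W2.npy",W)
for q in ["lip","knob_grip","tray_front","tray_grip","gate_plate"]:
    for o in r.spot_point("wrist",q)[:2]:
        c=o["centre"];i=np.round(c).astype(int); print(q,round(o["score"],2),np.round(c,1),W[i[1],i[0]].round(4))
im,d=r.capture("top"); save("t2",im); np.savez("t2.npz",im=im,d=d)
E
```

```text
t 9.7 tcp [ 0.5021 -0.1291  0.0938] x [-0.014  0.008 -1.   ] yang -102.79 J [  6.9  14.7 -28.7  -0.7 -47.4  70.8] F [-0.4 -0.5 -3.6] M [-0.17  0.19  0.02] w 0.0116
shift/.02 [-0.31 -2.64 -0.62] turn/.08 [-0.24  0.19  0.06]
tray_front 0.86 [ 52.7 265.1] [ 0.5275 -0.0179  0.0856]
tray_grip 0.9 [278.5 275.3] [ 0.5154 -0.1301  0.1222]
tray_grip 0.37 [ 53.3 262.8] [ 0.5285 -0.0183  0.0854]
```

View pics/w2.png

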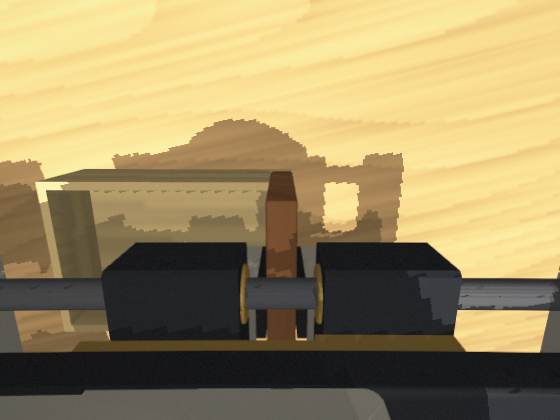

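View pics/t2.png

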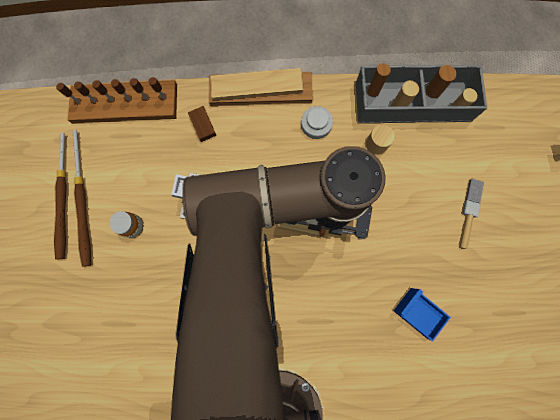

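```bash
python3 - <<'E'
from h import *
W=np.load("W2.npy"); s,p,R=pose()
L=(W-p)@R  # tool coords: x fwd/down, y, z
lat=-L[...,2]; fy=-L[...,1]
for (r0,r1,c0,c1,nm) in [(165,235,262,300,"board"),(160,240,60,250,"wall"),(180,330,36,100,"front")]:
    q=np.stack([fy,lat,W[...,2]],-1)[r0:r1,c0:c1].reshape(-1,3); q=q[(q[:,2]>.05)&(q[:,2]<.135)]
    print(nm,len(q),np.percentile(q,[1,50,99],axis=0).round(4).tolist())
# far top edge of wall: per column
for c in (60,100,150,200,275,285):
    col=[(rr,*np.round([fy[rr,c],lat[rr,c],W[rr,c,2]],4)) for rr in range(164,190,3)]
    print(c,col)
E
```

```text
board 2099 [[-0.0026, 0.0099, 0.0502], [0.0039, 0.04, 0.1195], [0.014, 0.0421, 0.1218]]
wall 9323 [[0.0213, 0.0009, 0.05], [0.0788, 0.0261, 0.057], [0.1141, 0.042, 0.0857]]
front 5959 [[0.0911, -0.0363, 0.0502], [0.1133, 0.0119, 0.0772], [0.1171, 0.0417, 0.0864]]
60 [(164, np.float64(0.1577), np.float64(0.0385), np.float64(0.0027)), (167, np.float64(0.1596), np.float64(0.0361), np.float64(0.0004)), (170, np.float64(0.16), np.float64(0.034), np.float64(0.0004)), (173, np.float64(0.1602), np.float64(0.0319), np.float64(0.0007)), (176, np.float64(0.1149), np.float64(0.0418), np.float64(0.0705)), (179, np.float64(0.1103), np.float64(0.0416), np.float64(0.078)), (182, np.float64(0.1062), np.float64(0.0414), np.float64(0.0846)), (185, np.float64(0.1063), np.float64(0.04), np.float64(0.0848)), (188, np.float64(0.1067), np.float64(0.0385), np.float64(0.0846))]
100 [(164, np.float64(0.1316), np.float64(0.0383), np.float64(-0.0)), (167, np.float64(0.1317), np.float64(0.0363), np.float64(0.0004)), (170, np.float64(0.1046), np.float64(0.042), np.float64(0.0516)), (173, np.float64(0.1001), np.flo
[... 2078 characters left out ...]
(0.042), np.float64(0.0931)), (188, np.float64(0.006), np.float64(0.0419), np.float64(0.0993))]
285 [(164, np.float64(0.0006), np.float64(0.0389), np.float64(0.0005)), (167, np.float64(0.0006), np.float64(0.0369), np.float64(0.0012)), (170, np.float64(0.0012), np.float64(0.0422), np.float64(0.0503)), (173, np.float64(0.0013), np.float64(0.0421), np.float64(0.0605)), (176, np.float64(0.0014), np.float64(0.042), np.float64(0.0692)), (179, np.float64(0.0015), np.float64(0.042), np.float64(0.078)), (182, np.float64(0.0016), np.float64(0.0417), np.float64(0.0845)), (185, np.float64(0.0017), np.float64(0.0418), np.float64(0.0922)), (188, np.float64(0.0017), np.float64(0.0418), np.float64(0.0986))]
```

Emit:
arm_command:
  plan:
    - {"dx": -0.1,"dy": -0.6,"dz": -0.2,"wx": -0.2,"wy": 0.1,"wz": 0.05}
    - {"dx": 0,"dy": -0.8,"dz": -0.2,"wx": -0.05,"wy": 0.05,"wz": 0}
    - {"dx": 0,"dy": -0.8,"dz": -0.2,"wx": 0,"wy": 0.03,"wz": 0}
    - {"dx": 0,"dy": -0.3,"dz": 0,"wx": 0,"wy": 0.03,"wz": 0}
    - {"dx": 0,"dy": 0,"dz": 0,"wx": 0,"wy": 0,"wz": 0}

```text
time_s: 10.47
tcp_pos: [0.5253, -0.0855, 0.0961]
eef_rot: [173.4, 89.8, -18.5]
contact_force: [-0.2, -1.4, -2.9]
gripper_width: 0.0118
```

```bash
python3 - <<'E'
from h import *
show(); go([.526,-.0804,.05],258.3)
E
```

```text
t 10.47 tcp [ 0.5253 -0.0855  0.0961] x [ 0.003 -0.001 -1.   ] yang -101.97 J [ 12.   15.1 -28.1   0.1 -46.7  66. ] F [-0.2 -1.4 -2.9] M [-0.18  0.31  0.03] w 0.0118
shift/.02 [ 2.3  -0.26  0.03] turn/.08 [-0.06 -0.04 -0.01]
```

Emit:
arm_command:
  plan:
    - {"dx": 0.6,"dy": -0.15,"dz": 0,"wx": -0.06,"wy": -0.06,"wz": 0}
    - {"dx": 0.7,"dy": -0.1,"dz": 0,"wx": 0,"wy": -0.03,"wz": 0}
    - {"dx": 0.6,"dy": 0,"dz": 0,"wx": 0,"wy": -0.02,"wz": 0}
    - {"dx": 0.3,"dy": 0,"dz": 0,"wx": 0,"wy": -0.02,"wz": 0}
    - {"dx": 0.1,"dy": 0,"dz": 0,"wx": 0,"wy": -0.02,"wz": 0}

```text
time_s: 10.88
tcp_pos: [0.5265, -0.0818, 0.0492]
eef_rot: [7.3, 89.6, 175.8]
contact_force: [-15.6, 10.3, 49.9]
gripper_width: 0.0118
```

```bash
python3 - <<'E'
from h import *
show(); go([.526,-.0804,.05],258.3)
E
```

```text
t 10.88 tcp [ 0.5265 -0.0818  0.0492] x [-0.007  0.001 -1.   ] yang -101.56 J [ 12.2  19.1 -30.   -0.2 -41.3  66.4] F [-15.6  10.3  49.9] M [ 4.11  5.92 -0.11] w 0.0118
shift/.02 [-0.04 -0.06  0.04] turn/.08 [ 0.03  0.09 -0.01]
```

Firm contact with the bench. I'll ease off slightly and open.

Emit:
arm_command:
  plan:
    - {"dx": -0.05,"dy": 0,"dz": 0,"wx": 0,"wy": 0,"wz": 0}

```text
time_s: 10.97
tcp_pos: [0.5266, -0.0819, 0.0503]
eef_rot: [7.9, 89.6, 176.3]
contact_force: [-0.6, -0.2, -3.2]
gripper_width: 0.0116
```

Emit:
arm_command:
  plan:
    - {"dx": -0.03,"dy": 0,"dz": 0,"wx": 0,"wy": 0,"wz": 0}
    - {"dx": 0,"dy": 0,"dz": 0,"wx": 0,"wy": 0,"wz": 0}
    - {"dx": 0,"dy": 0,"dz": 0,"wx": 0,"wy": 0,"wz": 0}
    - {"dx": 0,"dy": 0,"dz": 0,"wx": 0,"wy": 0,"wz": 0}
    - {"dx": 0,"dy": 0,"dz": 0,"wx": 0,"wy": 0,"wz": 0}
    - {"dx": 0,"dy": 0,"dz": 0,"wx": 0,"wy": 0,"wz": 0}
  fingers: 0

```text
time_s: 11.47
tcp_pos: [0.5276, -0.0829, 0.0513]
eef_rot: [6.3, 89.7, 174.7]
contact_force: [0.6, 0.4, 0.2]
gripper_width: 0.0421
```

```bash
python3 - <<'E'
from h import *
show()
E
```

```text
t 11.47 tcp [ 0.5276 -0.0829  0.0513] x [-0.006  0.001 -1.   ] yang -101.57 J [ 12.   19.  -29.8  -0.1 -41.5  66.5] F [0.6 0.4 0.2] M [-0.09  0.14 -0.03] w 0.0421
```

Emit:
arm_command:
  plan:
    - {"dx": -0.6,"dy": 0,"dz": 0,"wx": 0,"wy": 0.04,"wz": 0}
    - {"dx": -0.9,"dy": 0,"dz": 0,"wx": 0,"wy": 0.04,"wz": 0}
    - {"dx": -0.9,"dy": 0,"dz": 0,"wx": 0,"wy": 0,"wz": 0}
    - {"dx": -0.9,"dy": 0,"dz": 0,"wx": 0,"wy": 0,"wz": 0}
    - {"dx": -0.9,"dy": 0.5,"dz": 0,"wx": 0,"wy": 0,"wz": 0}
    - {"dx": -0.9,"dy": 0.9,"dz": 0,"wx": 0,"wy": 0,"wz": 0}
    - {"dx": -0.5,"dy": 0.9,"dz": 0,"wx": 0,"wy": 0,"wz": 0}
    - {"dx": 0,"dy": 0,"dz": 0,"wx": 0,"wy": 0,"wz": 0}

```text
time_s: 12.13
tcp_pos: [0.5177, -0.1292, 0.1738]
eef_rot: [131.5, 89.8, -59.9]
contact_force: [-0.7, 0.1, -0.3]
gripper_width: 0.044
```

```bash
python3 - <<'E'
from h import *
show()
for n in ("wrist","top","side"):
    im,d=r.capture(n); save(n+"3",im); np.savez(n+"3.npz",im=im,d=d)
    W=cloud(n,d); np.save(n+"3c.npy",W)
    for q in ["lip","knob_grip","tray_front","tray_grip","gate_plate"]:
      for o in r.spot_point(n,q)[:2]:
        c=o["centre"];i=np.round(c).astype(int); print(n,q,round(o["score"],2),np.round(c,1),W[i[1],i[0]].round(4))
E
```

```text
t 12.13 tcp [ 0.5177 -0.1292  0.1738] x [ 0.002 -0.003 -1.   ] yang -101.38 J [  7.2  10.2 -22.5   0.2 -57.2  71.3] F [-0.7  0.1 -0.3] M [-0.05  0.12  0.01] w 0.044
wrist lip 0.93 [ 64.4 212.2] [0.5529 0.0323 0.0732]
wrist tray_front 0.75 [ 93.7 202.8] [0.5508 0.0277 0.0407]
wrist tray_front 0.44 [ 64.4 212.9] [0.5525 0.031  0.0754]
wrist tray_grip 0.69 [222.8 204.5] [ 0.536  -0.0868  0.0769]
wrist gate_plate 0.95 [ 62.8 212.5] [0.5535 0.0307 0.0766]
top knob_grip 0.49 [378.8 143.3] [ 0.5322 -0.1545  0.5985]
top tray_front 0.81 [264.3 207.3] [ 0.4584 -0.0007  0.5575]
top tray_front 0.73 [442.9 328.3] [ 0.2106 -0.4469  0.0005]
top tray_grip 0.88 [304.7 211. ] [ 0.4898 -0.0684  0.3167]
top tray_grip 0.66 [408.8 304.3] [ 0.2842 -0.3351  0.0744]
side lip 0.62 [274.9 240.4] [0.5412 0.1378 0.1327]
side knob_grip 0.65 [267.6 223.2] [0.5604 0.1202 0.1785]
side tray_front 0.96 [356.9 184.3] [ 0.2256 -0.4304  0.0379]
side tray_front 0.69 [273.5 246.1] [0.5448 0.1367 0.1113]
side tray_grip 0.92 [280.4 220.8] [0.5308 0.0376 0.1358]
side tray_grip 0.62 [345.7 190.3] [ 0.2837 -0.335   0.0568]
side gate_plate 0.64 [278.6 241.1] [0.5298 0.1401 0.1309]
```

View pics/wrist3.png

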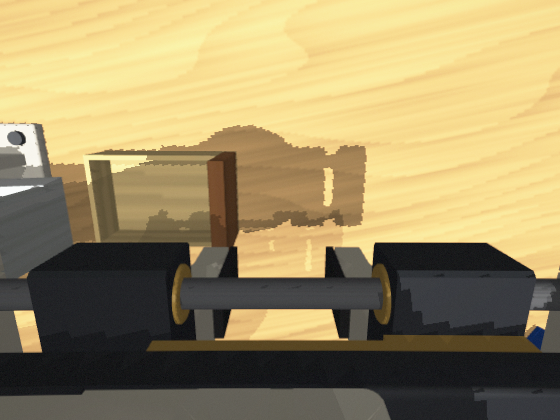

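View pics/top3.png

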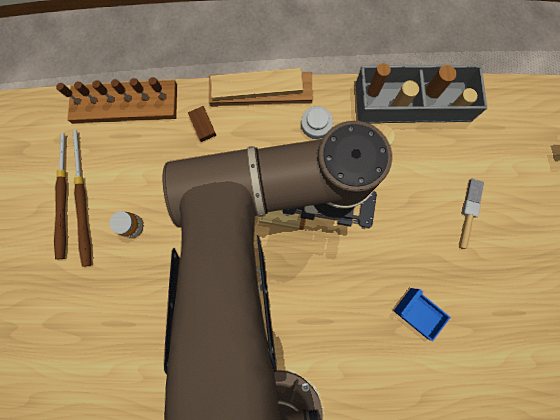

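View pics/side3.png

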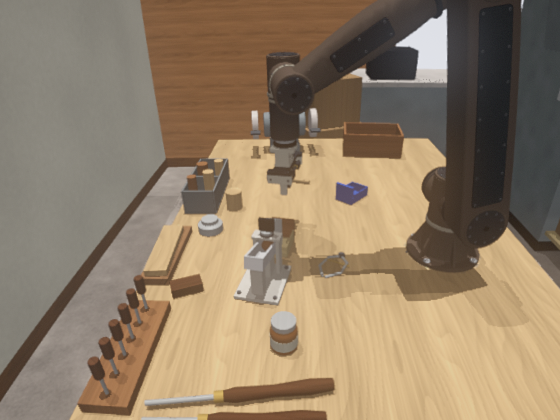

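```bash
python3 - <<'E'
from h import *
W=np.load("wrist3c.npy"); im=np.load("wrist3.npz")["im"]
save("w3c",cv2.resize(im[110:290,0:250],None,fx=3,fy=3))
a=np.radians(78.3); u=np.array([np.cos(a),np.sin(a)]); xf=np.array([u[1],-u[0]])
lip=np.array([.5512,.0410])
Y=(W[...,:2]-lip)@u; X=(W[...,:2]-lip)@xf; Z=W[...,2]
for rr in range(120,285,8):
    print(rr,[(c,)+tuple((1000*np.array([X[rr,c],Y[rr,c],Z[rr,c]])).round(0).astype(int).tolist()) for c in range(0,110,12)])
m=np.zeros(Z.shape,bool); m[140:240,75:245]=1
t=W[m&(Z>.02)&(Z<.09)]
rc=cv2.minAreaRect((t[:,:2]*1000).astype(np.float32)); print(rc)
b=W[m&(Z>.065)&(Z<.09)]; print(len(b),cv2.minAreaRect((b[:,:2]*1000).astype(np.float32)))
E
```

```text
120 [(0, 69, 82, -1), (12, 69, 70, 1), (24, 69, 61, -1), (36, 69, 50, 1), (48, 69, 39, 1), (60, 69, 28, 1), (72, 70, 19, -1), (84, 70, 8, -1), (96, 70, -3, -1), (108, 70, -14, 1)]
128 [(0, 62, 73, 13), (12, 62, 64, 12), (24, 62, 53, 13), (36, 62, 46, 8), (48, 62, 41, 0), (60, 62, 31, -1), (72, 62, 20, -1), (84, 63, 8, 1), (96, 63, -3, 1), (108, 63, -13, 1)]
136 [(0, 55, 75, 12), (12, 56, 61, 17), (24, 56, 54, 13), (36, 56, 45, 11), (48, 55, 43, -1), (60, 55, 31, 0), (72, 55, 20, 0), (84, 55, 10, 0), (96, 56, -2, 1), (108, 56, -12, -1)]
144 [(0, 48, 76, 13), (12, 49, 63, 17), (24, 49, 56, 13), (36, 49, 45, 12), (48, 48, 43, 0), (60, 48, 33, 0), (72, 48, 21, 1), (84, 48, 10, 1), (96, 48, 0, 0), (108, 49, -12, 1)]
152 [(0, 42, 78, 13), (12, 42, 68, 12), (24, 42, 58, 12), (36, 42, 47, 12), (48, 41, 44, 1), (60, 41, 33, 1), (72, 41, 23, 1), (84, 41, 11, 1), (96, 41, 1, 0), (108, 43, -18, 16)]
160 [(0, 38, 58, 39), (12, 36, 58, 27), (24, 35, 57, 14), (36, 34, 50, 10), (48, 33, 46, 0), (60, 33, 35, 0), (72, 34, 23, 1), (84, 38, -10, 40), (96, 37, -14, 29), (108, 35, -14, 9)]
168 [(0, 32, 57
[... 2448 characters left out ...]
48), (84, 40, -125, 248), (96, 40, -127, 247), (108, 40, -130, 248)]
272 [(0, 29, -89, 230), (12, -18, -10, 131), (24, -21, -11, 124), (36, 40, -117, 252), (48, 39, -119, 251), (60, 40, -122, 252), (72, 39, -124, 251), (84, 40, -127, 252), (96, 39, -129, 251), (108, 40, -132, 252)]
280 [(0, 33, -100, 242), (12, 33, -103, 243), (24, 33, -106, 242), (36, 38, -117, 252), (48, 38, -120, 253), (60, 38, -121, 252), (72, 38, -125, 252), (84, 38, -127, 253), (96, 38, -129, 252), (108, 73, -170, 321)]
((541.4234619140625, -27.71587371826172), (121.49862670898438, 77.92790222167969), 78.25627136230469)
1544 ((538.078125, -82.15782165527344), (13.170846939086914, 62.312564849853516), 78.30195617675781)
```

View pics/w3c.png

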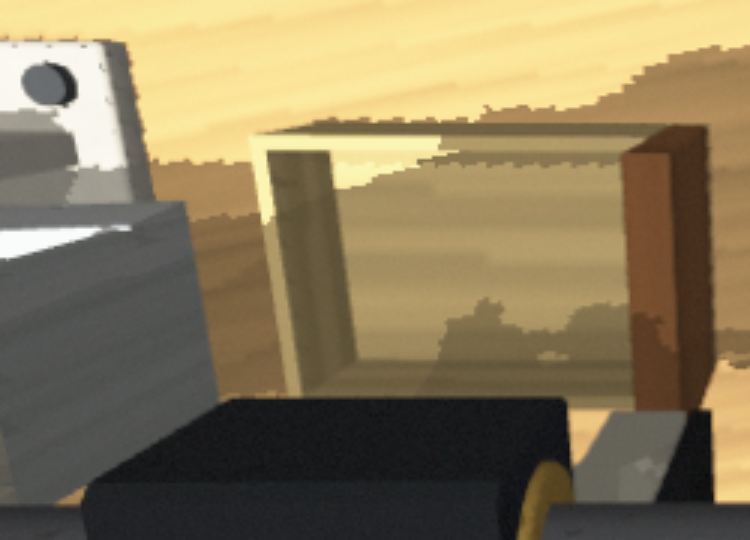

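Emit:
arm_command:
  plan:
    - {"dx": 0,"dy": 0.1,"dz": -0.08,"wx": 0,"wy": 0,"wz": 0}
    - {"dx": 0,"dy": 0,"dz": 0,"wx": 0,"wy": 0,"wz": 0}
    - {"dx": 0.3,"dy": 0,"dz": 0,"wx": 0,"wy": 0,"wz": 0}
    - {"dx": 0.8,"dy": 0,"dz": 0,"wx": 0,"wy": 0,"wz": 0}
    - {"dx": 0.8,"dy": 0,"dz": 0,"wx": 0,"wy": 0,"wz": 0}
    - {"dx": 0.8,"dy": 0,"dz": 0,"wx": 0,"wy": -0.02,"wz": 0}
    - {"dx": 0.8,"dy": 0,"dz": 0,"wx": 0,"wy": -0.02,"wz": 0}
    - {"dx": 0.8,"dy": 0,"dz": 0,"wx": 0,"wy": -0.02,"wz": 0}
    - {"dx": 0.8,"dy": 0,"dz": 0,"wx": 0,"wy": -0.02,"wz": 0}
    - {"dx": 0.8,"dy": 0,"dz": 0,"wx": 0,"wy": -0.02,"wz": 0}
  fingers: 1

```text
time_s: 13.87
tcp_pos: [0.5209, -0.1308, 0.0497]
eef_rot: [43.0, 89.9, -148.4]
contact_force: [-0.2, 0.1, 0.5]
gripper_width: 0.0005
```

```bash
cat >> h.py <<'E'
a_=np.radians(78.3); U=np.array([np.cos(a_),np.sin(a_)]); XF=np.array([U[1],-U[0]]); LIP=np.array([.5512,.0410])
def ft():
    s,p,R=pose(); d=p[:2]-LIP; print("feeder-frame TCP mm lat %.1f y %.1f z %.1f"%(1e3*d@XF,1e3*d@U,1e3*p[2]))
E
python3 - <<'E'
from h import *
show();ft()
im,d=r.capture("wrist"); save("w4",im)
E
```

```text
t 13.87 tcp [ 0.5209 -0.1308  0.0497] x [-0.001 -0.001 -1.   ] yang -101.38 J [  6.9  19.2 -29.8   0.  -41.   71.7] F [-0.2  0.1  0.5] M [-0.07  0.18 -0.02] w 0.0005
feeder-frame TCP mm lat 5.1 y -174.4 z 49.7
```

View pics/w4.png

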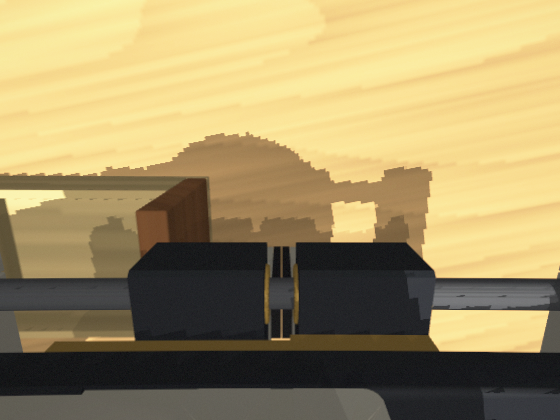

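Emit:
arm_command:
  plan:
    - {"dx": 0.2,"dy": -0.3,"dz": 0.1,"wx": 0,"wy": 0,"wz": 0}
    - {"dx": 0.1,"dy": -0.4,"dz": 0.05,"wx": -0.1,"wy": 0,"wz": 0}
    - {"dx": 0.1,"dy": -0.4,"dz": 0,"wx": 0,"wy": 0,"wz": 0}
    - {"dx": 0.05,"dy": -0.2,"dz": 0,"wx": 0,"wy": 0,"wz": 0}

```text
time_s: 14.25
tcp_pos: [0.5203, -0.1038, 0.0365]
eef_rot: [21.9, 89.5, -169.1]
contact_force: [-1.5, -5.4, 5.6]
gripper_width: 0.0007
```

```bash
python3 - <<'E'
from h import *
show();ft()
im,d=r.capture("wrist"); save("w5",im)
E
```

```text
t 14.25 tcp [ 0.5203 -0.1038  0.0365] x [-0.008 -0.002 -1.   ] yang -101.01 J [  9.9  20.  -31.    0.  -39.5  69.1] F [-1.5 -5.4  5.6] M [-1.62  0.55  0.01] w 0.0007
feeder-frame TCP mm lat -0.9 y -148.0 z 36.5
```

View pics/w5.png

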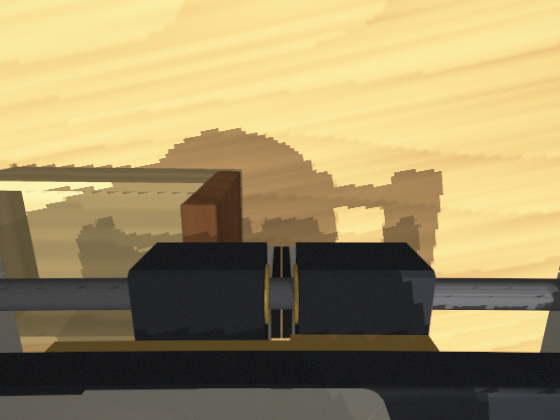

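Emit:
arm_command:
  plan:
    - {"dx": -0.2,"dy": 0.2,"dz": -0.15,"wx": 0,"wy": 0.05,"wz": 0}
    - {"dx": -0.1,"dy": 0,"dz": -0.1,"wx": 0,"wy": 0.05,"wz": 0}
    - {"dx": 0,"dy": 0,"dz": 0,"wx": 0,"wy": 0,"wz": 0}

```text
time_s: 14.55
tcp_pos: [0.5267, -0.107, 0.0448]
eef_rot: [161.0, 89.7, -29.8]
contact_force: [-1.3, 1.3, -0.0]
gripper_width: 0.0003
```

```bash
python3 - <<'E'
from h import *
show();ft()
E
```

```text
t 14.55 tcp [ 0.5267 -0.107   0.0448] x [ 0.004 -0.002 -1.   ] yang -100.84 J [  9.6  19.5 -30.4   0.3 -39.9  69.4] F [-1.3  1.3 -0. ] M [-0.09  0.11  0.01] w 0.0003
feeder-frame TCP mm lat 6.0 y -149.9 z 44.8
```

Emit:
arm_command:
  plan:
    - {"dx": 0.02,"dy": -0.1,"dz": 0.08,"wx": 0.1,"wy": -0.03,"wz": 0}
    - {"dx": 0.02,"dy": -0.2,"dz": 0.03,"wx": 0.05,"wy": 0,"wz": 0}
    - {"dx": 0.02,"dy": -0.2,"dz": 0.02,"wx": 0,"wy": 0,"wz": 0}
    - {"dx": 0.02,"dy": -0.2,"dz": 0.02,"wx": 0,"wy": 0,"wz": 0}
    - {"dx": 0.02,"dy": -0.1,"dz": 0.02,"wx": 0,"wy": 0,"wz": 0}

```text
time_s: 14.97
tcp_pos: [0.5274, -0.0911, 0.0448]
eef_rot: [159.7, 89.7, -31.9]
contact_force: [-0.5, -4.5, 5.6]
gripper_width: 0.0006
```

```bash
python3 - <<'E'
from h import *
show();ft()
E
```

```text
t 14.97 tcp [ 0.5274 -0.0911  0.0448] x [ 0.005 -0.003 -1.   ] yang -101.69 J [ 11.4  19.3 -30.7   0.3 -39.7  66.7] F [-0.5 -4.5  5.6] M [-1.61  0.36 -0.04] w 0.0006
feeder-frame TCP mm lat 3.5 y -134.2 z 44.8
```

Emit:
arm_command:
  plan:
    - {"dx": 0.02,"dy": -0.15,"dz": 0.02,"wx": 0,"wy": -0.02,"wz": 0}
    - {"dx": 0,"dy": -0.06,"dz": 0.02,"wx": 0,"wy": 0,"wz": 0}

```text
time_s: 15.13
tcp_pos: [0.5278, -0.0866, 0.045]
eef_rot: [147.9, 89.7, -43.8]
contact_force: [-0.3, -1.9, 0.2]
gripper_width: 0.0002
```

```bash
python3 - <<'E'
from h import *
show();ft()
E
```

```text
t 15.13 tcp [ 0.5278 -0.0866  0.045 ] x [ 0.004 -0.003 -1.   ] yang -101.66 J [ 11.9  19.3 -30.7   0.4 -39.8  66.2] F [-0.3 -1.9  0.2] M [-0.67  0.16 -0.02] w 0.0002
feeder-frame TCP mm lat 3.0 y -129.7 z 45.0
```

Emit:
arm_command:
  plan:
    - {"dx": 0,"dy": 0.5,"dz": 0,"wx": 0,"wy": 0,"wz": 0}
    - {"dx": -0.4,"dy": 0.8,"dz": 0,"wx": 0,"wy": 0,"wz": 0}
    - {"dx": -0.9,"dy": 0.6,"dz": 0,"wx": 0,"wy": 0,"wz": 0}
    - {"dx": -0.9,"dy": 0.3,"dz": 0,"wx": 0,"wy": 0,"wz": 0}
    - {"dx": -0.9,"dy": 0,"dz": 0,"wx": 0,"wy": 0,"wz": 0}
    - {"dx": -0.9,"dy": 0,"dz": 0,"wx": 0,"wy": 0,"wz": 0}
    - {"dx": -0.9,"dy": 0,"dz": 0,"wx": 0,"wy": 0,"wz": 0}
    - {"dx": -0.9,"dy": 0,"dz": 0,"wx": 0,"wy": 0,"wz": 0}
    - {"dx": -0.6,"dy": 0,"dz": 0,"wx": 0,"wy": 0,"wz": 0}
    - {"dx": 0,"dy": 0,"dz": 0,"wx": 0,"wy": 0,"wz": 0}
  fingers: 0

```text
time_s: 15.97
tcp_pos: [0.5141, -0.1325, 0.1742]
eef_rot: [12.7, 89.8, -178.9]
contact_force: [0.3, -0.6, -0.1]
gripper_width: 0.0436
```

```bash
python3 - <<'E'
from h import *
show();ft()
im,d=r.capture("wrist"); save("w6",im); np.savez("w6.npz",im=im,d=d)
W=cloud("wrist",d)
Y=(W[...,:2]-LIP)@U; X=(W[...,:2]-LIP)@XF; Z=W[...,2]
np.save("w6f.npy",np.stack([X,Y,Z],-1))
for rr in range(120,300,8):
    print(rr,[(c,)+tuple((1000*np.array([X[rr,c],Y[rr,c],Z[rr,c]])).round(0).astype(int).tolist()) for c in range(0,130,14)])
E
```

```text
t 15.97 tcp [ 0.5141 -0.1325  0.1742] x [-0.004 -0.    -1.   ] yang -101.63 J [  6.7  10.2 -22.4  -0.  -57.7  71.7] F [ 0.3 -0.6 -0.1] M [-0.06  0.09  0.02] w 0.0436
feeder-frame TCP mm lat -1.2 y -177.4 z 174.2
120 [(0, 65, 69, 10), (14, 65, 58, 9), (28, 65, 46, 9), (42, 65, 39, 1), (56, 71, -176, 321), (70, 66, 15, 0), (84, 66, 3, 0), (98, 66, -9, -3), (112, 66, -22, 0), (126, 66, -35, -1)]
128 [(0, 59, 69, 11), (14, 59, 57, 12), (28, 59, 45, 11), (42, 58, 42, -1), (56, 58, 30, -2), (70, 59, 16, -1), (84, 59, 4, -1), (98, 59, -8, -1), (112, 59, -22, 2), (126, 59, -34, -1)]
136 [(0, 52, 70, 12), (14, 52, 56, 15), (28, 52, 47, 11), (42, 51, 44, -2), (56, 51, 30, 0), (70, 51, 18, -1), (84, 52, 5, -1), (98, 52, -7, -1), (112, 52, -21, 0), (126, 52, -33, -1)]
144 [(0, 45, 72, 12), (14, 45, 61, 11), (28, 45, 48, 12), (42, 44, 44, 0), (56, 44, 31, 0), (70, 44, 19, 0), (84, 44, 7, -2), (98, 44, -7, 0), (112, 44, -20, 0), (126, 44, -32, -2)]
152 [(0, 40, 59, 31), (14, 39, 56, 19), (28, 38, 50, 10), (42, 37, 44, 2), (56, 41, 7, 40), (70, 41, -4, 39), (84, 41, -16, 41), (98, 41, -27, 40), (11
[... 2907 characters left out ...]
5, 252), (112, 37, -138, 252), (126, 37, -142, 252)]
280 [(0, 31, -106, 243), (14, 31, -109, 243), (28, 36, -121, 253), (42, 36, -124, 253), (56, 36, -127, 253), (70, 35, -129, 252), (84, 35, -132, 252), (98, 36, -136, 253), (112, 36, -139, 253), (126, 35, -141, 252)]
288 [(0, 30, -108, 245), (14, 29, -110, 244), (28, 30, -114, 245), (42, 34, -123, 252), (56, 34, -126, 253), (70, 33, -129, 252), (84, 34, -132, 253), (98, 34, -135, 252), (112, 34, -138, 252), (126, 34, -142, 253)]
296 [(0, 28, -108, 246), (14, 28, -112, 246), (28, 28, -114, 246), (42, 32, -122, 252), (56, 32, -125, 252), (70, 31, -128, 251), (84, 32, -132, 253), (98, 32, -135, 252), (112, 31, -138, 252), (126, 31, -141, 252)]
```

View pics/w6.png

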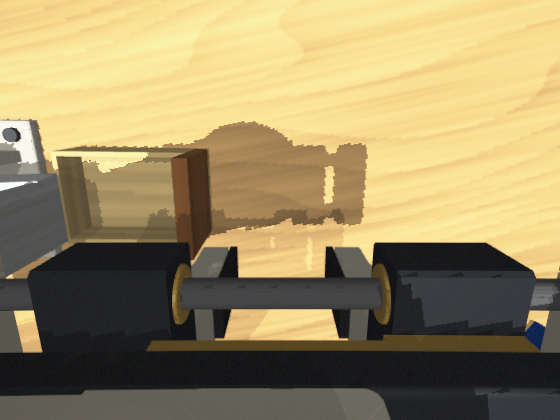

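Wrist view: the tray's inner front face is at (70,200) and the gate plate at (40,200). The tray's front wall sits about 10 mm under the lip, centred within about 1 mm and parallel. Next, a look at the knob.

Emit:
arm_command:
  plan:
    - {"dx": -0.5,"dy": 0,"dz": 0,"wx": 0,"wy": 0.05,"wz": 0}
    - {"dx": -0.9,"dy": 0,"dz": 0.2,"wx": 0,"wy": 0,"wz": 0}
    - {"dx": -0.9,"dy": -0.4,"dz": 0.3,"wx": 0,"wy": 0,"wz": 0}
    - {"dx": -0.9,"dy": -0.9,"dz": 0.3,"wx": 0,"wy": 0,"wz": 0}
    - {"dx": -0.7,"dy": -0.9,"dz": 0.3,"wx": 0,"wy": 0,"wz": 0}
    - {"dx": -0.3,"dy": -0.9,"dz": 0.3,"wx": 0,"wy": 0,"wz": 0}
    - {"dx": 0,"dy": -0.9,"dz": 0.3,"wx": 0,"wy": 0,"wz": 0}
    - {"dx": 0,"dy": -0.9,"dz": 0.3,"wx": 0,"wy": 0,"wz": 0}
    - {"dx": 0,"dy": -0.9,"dz": 0.3,"wx": 0,"wy": 0,"wz": 0}
    - {"dx": 0,"dy": -0.9,"dz": 0.3,"wx": 0,"wy": 0,"wz": 0}
    - {"dx": 0,"dy": -0.9,"dz": 0.2,"wx": 0,"wy": 0,"wz": 0}
    - {"dx": 0,"dy": -0.9,"dz": 0.1,"wx": 0,"wy": 0,"wz": 0}
    - {"dx": 0,"dy": -0.9,"dz": 0,"wx": 0,"wy": 0,"wz": 0}
    - {"dx": 0,"dy": -0.4,"dz": 0,"wx": 0,"wy": 0,"wz": 0}
    - {"dx": 0,"dy": 0,"dz": 0,"wx": 0,"wy": 0,"wz": 0}

```text
time_s: 17.27
tcp_pos: [0.4891, 0.0782, 0.2527]
eef_rot: [14.1, 88.9, -177.7]
contact_force: [0.4, 0.3, 1.2]
gripper_width: 0.0441
```

```bash
python3 - <<'E'
from h import *
show();ft()
im,d=r.capture("wrist"); save("w7",im)
W=cloud("wrist",d)
k=W[(W[...,2]>.18)&(W[...,2]<.198)&(np.linalg.norm(W[...,:2]-[.5666,.1154],axis=-1)<.05)]
print(len(k),k.mean(0),np.median(k[:,2]),cv2.minAreaRect((k[k[:,2]>.186][:,:2]*1000).astype(np.float32)))
for q in ["knob_grip"]:
  for o in r.spot_point("wrist",q)[:2]:
    c=o["centre"];i=np.round(c).astype(int); print(q,o["score"],c,W[i[1],i[0]].round(4),atz("wrist",c,.172))
E
```

```text
t 17.27 tcp [0.4891 0.0782 0.2527] x [-0.019 -0.001 -1.   ] yang -101.82 J [ 31.5   3.5 -19.1  -0.6 -68.4  46.9] F [0.4 0.3 1.2] M [-0.07  0.07  0.04] w 0.0441
feeder-frame TCP mm lat -68.3 y 23.9 z 252.7
1975 [0.56743101 0.1113506  0.18970111] 0.19022330069058005 ((566.9570922851562, 112.5577163696289), (14.396793365478516, 45.64907455444336), 78.28639221191406)
knob_grip 0.82 [207.0, 117.1] [0.5671 0.1074 0.1899] [0.56742101 0.11043625 0.172     ]
```

View pics/w7.png

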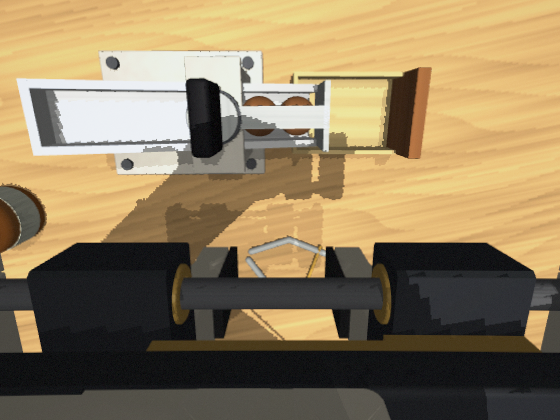

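The knob is at (205,117), the balls at (260-300,115) and the tray is centred at the chute mouth. Now moving over the knob.

```bash
python3 - <<'E'
from h import *
go([.5669,.1134,.25],258.3)
E
```

```text
shift/.02 [ 0.06 -2.58 -3.45] turn/.08 [-0.04  0.23 -0.06]
```

Emit:
arm_command:
  plan:
    - {"dx": 0,"dy": -0.5,"dz": -0.6,"wx": 0,"wy": 0.12,"wz": -0.04}
    - {"dx": 0,"dy": -0.6,"dz": -0.8,"wx": 0,"wy": 0.05,"wz": -0.02}
    - {"dx": 0,"dy": -0.6,"dz": -0.8,"wx": 0,"wy": 0.03,"wz": 0}
    - {"dx": 0,"dy": -0.5,"dz": -0.7,"wx": 0,"wy": 0,"wz": 0}
    - {"dx": 0,"dy": -0.2,"dz": -0.3,"wx": 0,"wy": 0,"wz": 0}
    - {"dx": 0,"dy": 0,"dz": 0,"wx": 0,"wy": 0,"wz": 0}

```text
time_s: 17.87
tcp_pos: [0.5651, 0.1072, 0.2519]
eef_rot: [-4.1, 90.0, 163.8]
contact_force: [-0.9, 0.6, -0.2]
gripper_width: 0.0439
```

```bash
python3 - <<'E'
from h import *
show();ft();go([.5669,.1134,.169],258.3)
E
```

```text
t 17.87 tcp [0.5651 0.1072 0.2519] x [-0.001  0.    -1.   ] yang -102.12 J [ 30.2  10.7 -11.   -0.  -68.4  47.7] F [-0.9  0.6 -0.2] M [-0.13  0.2  -0.02] w 0.0439
feeder-frame TCP mm lat 0.2 y 67.6 z 251.9
shift/.02 [ 4.15 -0.32 -0.03] turn/.08 [-0.09  0.01  0.  ]
```

Emit:
arm_command:
  plan:
    - {"dx": 0.4,"dy": -0.2,"dz": 0,"wx": -0.09,"wy": 0,"wz": 0}
    - {"dx": 0.8,"dy": -0.1,"dz": 0,"wx": 0,"wy": 0,"wz": 0}
    - {"dx": 0.8,"dy": 0,"dz": 0,"wx": 0,"wy": 0,"wz": 0}
    - {"dx": 0.8,"dy": 0,"dz": 0,"wx": 0,"wy": 0,"wz": 0}
    - {"dx": 0.6,"dy": 0,"dz": 0,"wx": 0,"wy": 0,"wz": 0}
    - {"dx": 0.2,"dy": 0,"dz": 0,"wx": 0,"wy": 0,"wz": 0}
    - {"dx": 0,"dy": 0,"dz": 0,"wx": 0,"wy": 0,"wz": 0}

```text
time_s: 18.45
tcp_pos: [0.5628, 0.1097, 0.1748]
eef_rot: [-13.1, 89.9, 155.1]
contact_force: [-0.6, -0.2, 0.7]
gripper_width: 0.0439
```

```bash
python3 - <<'E'
from h import *
show();ft();go([.5669,.1134,.169],258.3)
E
```

```text
t 18.45 tcp [0.5628 0.1097 0.1748] x [-0.002  0.001 -1.   ] yang -101.82 J [ 30.5  13.9 -17.3  -0.1 -58.8  47.7] F [-0.6 -0.2  0.7] M [-0.17  0.15 -0.02] w 0.0439
feeder-frame TCP mm lat -2.5 y 69.7 z 174.8
shift/.02 [ 0.29 -0.22 -0.16] turn/.08 [-0.03  0.02  0.  ]
```

Emit:
arm_command:
  plan:
    - {"dx": 0.2,"dy": -0.2,"dz": -0.16,"wx": 0,"wy": 0,"wz": 0}
    - {"dx": 0.1,"dy": -0.04,"dz": -0.02,"wx": 0,"wy": 0,"wz": 0}
    - {"dx": 0,"dy": 0,"dz": 0,"wx": 0,"wy": 0,"wz": 0}

```text
time_s: 18.7
tcp_pos: [0.5676, 0.1138, 0.1696]
eef_rot: [-74.3, 89.9, 93.9]
contact_force: [0.2, -0.3, 0.1]
gripper_width: 0.0437
```

```bash
python3 - <<'E'
from h import *
show();go([.5669,.1134,.169],258.3)
E
```

```text
t 18.7 tcp [0.5676 0.1138 0.1696] x [-0.     0.001 -1.   ] yang -101.81 J [ 30.6  14.6 -17.1  -0.1 -58.2  47.6] F [ 0.2 -0.3  0.1] M [-0.06  0.17  0.  ] w 0.0437
shift/.02 [0.03 0.03 0.03] turn/.08 [-0.02  0.    0.02]
```

Close gently on the knob.

Emit:
arm_command:
  plan:
    - {"dx": 0,"dy": 0,"dz": 0.02,"wx": 0,"wy": 0,"wz": 0}
    - {"dx": 0.01,"dy": 0,"dz": 0.01,"wx": 0,"wy": 0,"wz": 0}
    - {"dx": 0.01,"dy": 0,"dz": 0,"wx": 0,"wy": 0,"wz": 0}
    - {"dx": 0.01,"dy": 0,"dz": 0,"wx": 0,"wy": 0,"wz": 0}
    - {"dx": 0.01,"dy": 0,"dz": 0,"wx": 0,"wy": 0,"wz": 0}
    - {"dx": 0.01,"dy": 0,"dz": 0,"wx": 0,"wy": 0,"wz": 0}
    - {"dx": 0,"dy": 0,"dz": 0,"wx": 0,"wy": 0,"wz": 0}
    - {"dx": 0,"dy": 0,"dz": 0,"wx": 0,"wy": 0,"wz": 0}
  fingers: 1
  force: 30

```text
time_s: 19.37
tcp_pos: [0.5673, 0.1115, 0.1706]
eef_rot: [137.6, 89.9, -54.2]
contact_force: [0.3, -0.5, -0.9]
gripper_width: 0.014
```

```bash
python3 - <<'E'
from h import *
show();ft()
E
```

```text
t 19.37 tcp [0.5673 0.1115 0.1706] x [ 0.001 -0.002 -1.   ] yang -101.8 J [ 30.6  14.5 -17.2   0.1 -58.2  47.6] F [ 0.3 -0.5 -0.9] M [-0.06  0.07  0.07] w 0.014
feeder-frame TCP mm lat 1.5 y 72.3 z 170.6
```

Emit:
arm_command:
  plan:
    - {"dx": 0,"dy": 0,"dz": 0,"wx": 0.4,"wy": 0,"wz": 0}
    - {"dx": 0,"dy": 0,"dz": 0,"wx": 0.8,"wy": 0,"wz": 0}
    - {"dx": 0,"dy": 0,"dz": 0,"wx": 0.9,"wy": 0,"wz": 0}
    - {"dx": 0,"dy": 0,"dz": 0,"wx": 0.9,"wy": 0,"wz": 0}
    - {"dx": 0,"dy": 0,"dz": 0,"wx": 0.9,"wy": 0,"wz": 0}
    - {"dx": 0,"dy": 0,"dz": 0,"wx": 0.9,"wy": 0,"wz": 0}

```text
time_s: 19.87
tcp_pos: [0.5673, 0.1114, 0.1706]
eef_rot: [149.6, 89.9, -65.0]
contact_force: [-0.1, -1.2, -0.1]
gripper_width: 0.0134
```

```bash
python3 - <<'E'
from h import *
show();ft()
E
```

```text
t 19.87 tcp [0.5673 0.1114 0.1706] x [ 0.001 -0.002 -1.   ] yang -124.56 J [ 30.6  14.5 -17.3   0.2 -58.3  24.8] F [-0.1 -1.2 -0.1] M [-0.41  0.07  0.13] w 0.0134
feeder-frame TCP mm lat 1.5 y 72.2 z 170.6
```

Emit:
arm_command:
  plan:
    - {"dx": 0,"dy": 0,"dz": 0,"wx": 0.9,"wy": 0,"wz": 0}
    - {"dx": 0,"dy": 0,"dz": 0,"wx": 0.9,"wy": 0,"wz": 0}
    - {"dx": 0,"dy": 0,"dz": 0,"wx": 0.9,"wy": 0,"wz": 0}
    - {"dx": 0,"dy": 0,"dz": 0,"wx": 0.9,"wy": 0,"wz": 0}
    - {"dx": 0,"dy": 0,"dz": 0,"wx": 0.9,"wy": 0,"wz": 0}
    - {"dx": 0,"dy": 0,"dz": 0,"wx": 0.9,"wy": 0,"wz": 0}
    - {"dx": 0,"dy": 0,"dz": 0,"wx": 0.9,"wy": 0,"wz": 0}
    - {"dx": 0,"dy": 0,"dz": 0,"wx": 0.9,"wy": 0,"wz": 0}
    - {"dx": 0,"dy": 0,"dz": 0,"wx": 0.5,"wy": 0,"wz": 0}

```text
time_s: 20.62
tcp_pos: [0.5671, 0.1113, 0.1706]
eef_rot: [170.1, 89.8, -81.6]
contact_force: [1.0, -2.0, -0.3]
gripper_width: 0.0137
```

```bash
python3 - <<'E'
from h import *
show();ft()
E
```

```text
t 20.62 tcp [0.5671 0.1113 0.1706] x [ 0.001 -0.004 -1.   ] yang -161.65 J [ 30.6  14.5 -17.3   0.2 -58.3 -12.4] F [ 1.  -2.  -0.3] M [-0.25  0.06  0.2 ] w 0.0137
feeder-frame TCP mm lat 1.3 y 72.1 z 170.6
```

Emit:
arm_command:
  plan:
    - {"dx": 0,"dy": 0,"dz": 0,"wx": 0.7,"wy": 0,"wz": 0}
    - {"dx": 0,"dy": 0,"dz": 0,"wx": 0.7,"wy": 0,"wz": 0}
    - {"dx": 0,"dy": 0,"dz": 0,"wx": 0.5,"wy": 0,"wz": 0}
    - {"dx": 0,"dy": 0,"dz": 0,"wx": 0.4,"wy": 0,"wz": 0}

```text
time_s: 20.95
tcp_pos: [0.5671, 0.1113, 0.1706]
eef_rot: [177.1, 89.8, -85.6]
contact_force: [-0.8, -0.4, 0.1]
gripper_width: 0.0141
```

```bash
python3 - <<'E'
from h import *
show();ft()
E
```

```text
t 20.95 tcp [0.5671 0.1113 0.1706] x [ 0.    -0.004 -1.   ] yang -172.67 J [ 30.6  14.5 -17.3   0.3 -58.3 -23.4] F [-0.8 -0.4  0.1] M [0.14 0.19 0.76] w 0.0141
feeder-frame TCP mm lat 1.3 y 72.0 z 170.6
```

Moment 0.76 N·m at about 70°, so the knob is at the stop. I'll hold it there.

Emit:
arm_command:
  plan:
    - {"dx": 0,"dy": 0,"dz": 0,"wx": 0.1,"wy": 0,"wz": 0}
    - {"dx": 0,"dy": 0,"dz": 0,"wx": 0.1,"wy": 0,"wz": 0}
    - {"dx": 0,"dy": 0,"dz": 0,"wx": 0.1,"wy": 0,"wz": 0}
    - {"dx": 0,"dy": 0,"dz": 0,"wx": 0.1,"wy": 0,"wz": 0}
    - {"dx": 0,"dy": 0,"dz": 0,"wx": 0.1,"wy": 0,"wz": 0}
    - {"dx": 0,"dy": 0,"dz": 0,"wx": 0.1,"wy": 0,"wz": 0}
    - {"dx": 0,"dy": 0,"dz": 0,"wx": 0.1,"wy": 0,"wz": 0}
    - {"dx": 0,"dy": 0,"dz": 0,"wx": 0.1,"wy": 0,"wz": 0}
    - {"dx": 0,"dy": 0,"dz": 0,"wx": 0.1,"wy": 0,"wz": 0}
    - {"dx": 0,"dy": 0,"dz": 0,"wx": 0.1,"wy": 0,"wz": 0}
    - {"dx": 0,"dy": 0,"dz": 0,"wx": 0.1,"wy": 0,"wz": 0}
    - {"dx": 0,"dy": 0,"dz": 0,"wx": 0.1,"wy": 0,"wz": 0}
    - {"dx": 0,"dy": 0,"dz": 0,"wx": 0.1,"wy": 0,"wz": 0}
    - {"dx": 0,"dy": 0,"dz": 0,"wx": 0.1,"wy": 0,"wz": 0}
    - {"dx": 0,"dy": 0,"dz": 0,"wx": 0.1,"wy": 0,"wz": 0}
    - {"dx": 0,"dy": 0,"dz": 0,"wx": 0.1,"wy": 0,"wz": 0}
    - {"dx": 0,"dy": 0,"dz": 0,"wx": 0.1,"wy": 0,"wz": 0}
    - {"dx": 0,"dy": 0,"dz": 0,"wx": 0.1,"wy": 0,"wz": 0}

```text
time_s: 22.45
tcp_pos: [0.5669, 0.1121, 0.1707]
eef_rot: [-175.5, 89.7, -86.8]
contact_force: [0.0, -1.1, 0.0]
gripper_width: 0.016
```

```bash
python3 - <<'E'
from h import *
show();ft()
for n in ("side","top","wrist"):
    im,d=r.capture(n); save(n+"8",im)
    for q in ["ball1_center"]:
        print(n,[(round(o["score"],2),np.round(o["centre"],0)) for o in r.spot_point(n,q)[:5]])
a=cv2.imread("pics/side8.png"); cv2.imwrite("pics/side8c.png",cv2.resize(a[180:300,200:360],None,fx=5,fy=5))
E
```

```text
t 22.45 tcp [0.5669 0.1121 0.1707] x [ 0.    -0.005 -1.   ] yang 178.72 J [ 30.7  14.5 -17.3   0.3 -58.3 -32.2] F [ 0.  -1.1  0. ] M [-0.01  0.12  1.1 ] w 0.016
feeder-frame TCP mm lat 0.9 y 72.8 z 170.7
side []
top [(0.4, array([287., 210.]))]
wrist [(0.8, array([311.,  10.]))]
```

View pics/side8c.png

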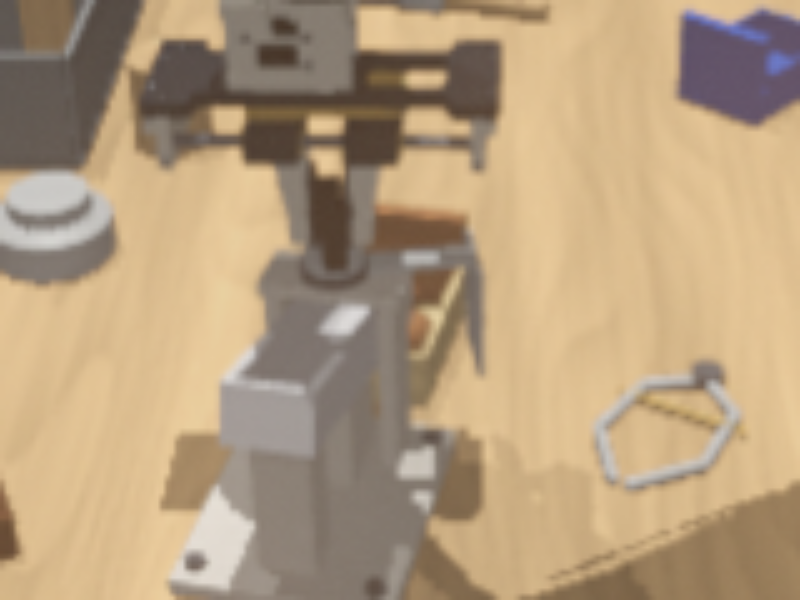

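View pics/wrist8.png

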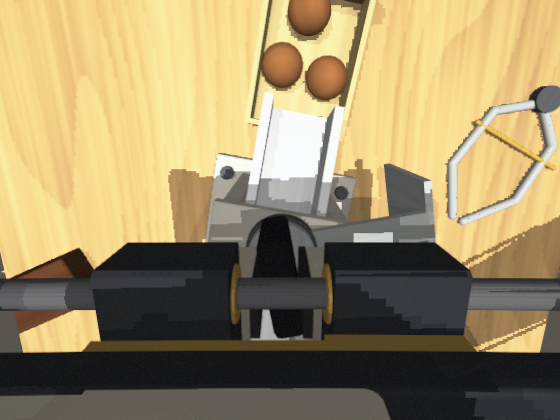

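View pics/top8.png

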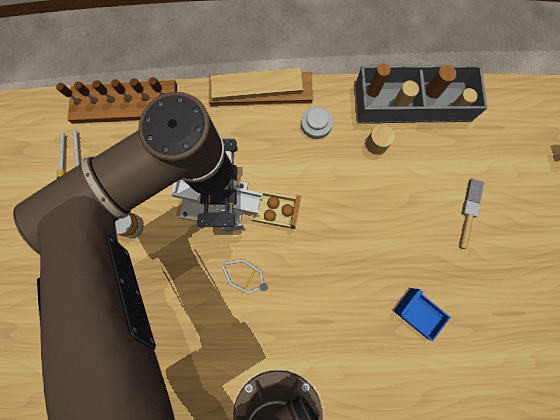

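All three balls are in the tray (wrist view: 310,12; 282,65; 326,77) and the chute is empty. Letting go.

Emit:
arm_command:
  plan:
    - {"dx": 0,"dy": 0,"dz": 0,"wx": -0.1,"wy": 0,"wz": 0}
    - {"dx": 0,"dy": 0,"dz": 0,"wx": 0,"wy": 0,"wz": 0}
    - {"dx": 0,"dy": 0,"dz": 0,"wx": 0,"wy": 0,"wz": 0}
    - {"dx": 0,"dy": 0,"dz": 0,"wx": 0,"wy": 0,"wz": 0}
    - {"dx": 0,"dy": 0,"dz": 0,"wx": 0,"wy": 0,"wz": 0}
    - {"dx": 0,"dy": 0,"dz": 0,"wx": 0,"wy": 0,"wz": 0}
    - {"dx": 0,"dy": 0,"dz": 0,"wx": 0,"wy": 0,"wz": 0}
    - {"dx": 0,"dy": 0,"dz": 0,"wx": 0,"wy": 0,"wz": 0}
    - {"dx": 0,"dy": 0,"dz": 0,"wx": 0,"wy": 0,"wz": 0}
    - {"dx": 0,"dy": 0,"dz": 0,"wx": 0,"wy": 0,"wz": 0}
    - {"dx": 0,"dy": 0,"dz": 0,"wx": 0,"wy": 0,"wz": 0}
    - {"dx": 0,"dy": 0,"dz": 0,"wx": 0,"wy": 0,"wz": 0}
  fingers: -1

```text
time_s: 23.75
tcp_pos: [0.5673, 0.1123, 0.1709]
eef_rot: [-158.6, 89.8, -69.7]
contact_force: [-0.3, -0.9, -0.6]
gripper_width: 0.0861
```

Emit:
arm_command:
  plan:
    - {"dx": -0.4,"dy": 0,"dz": 0,"wx": 0,"wy": 0,"wz": 0}
    - {"dx": -0.8,"dy": 0,"dz": 0,"wx": 0,"wy": 0,"wz": 0}
    - {"dx": -0.9,"dy": 0,"dz": 0,"wx": 0,"wy": 0,"wz": 0}
    - {"dx": -0.9,"dy": 0,"dz": 0,"wx": 0,"wy": 0,"wz": 0}
    - {"dx": -0.9,"dy": 0,"dz": 0,"wx": 0,"wy": 0,"wz": 0}
    - {"dx": -0.7,"dy": 0,"dz": 0,"wx": 0,"wy": 0,"wz": 0}
    - {"dx": 0,"dy": 0,"dz": -0.9,"wx": 0,"wy": 0,"wz": 0}
    - {"dx": 0,"dy": 0,"dz": -0.9,"wx": 0,"wy": 0,"wz": 0}
    - {"dx": 0,"dy": 0,"dz": -0.9,"wx": 0,"wy": 0,"wz": 0}
    - {"dx": 0,"dy": 0,"dz": -0.6,"wx": 0,"wy": 0,"wz": 0}
    - {"dx": 0,"dy": 0,"dz": 0,"wx": 0,"wy": 0,"wz": 0}

```text
time_s: 24.67
tcp_pos: [0.5663, 0.0447, 0.2745]
eef_rot: [-118.1, 89.7, -29.0]
contact_force: [-1.0, 0.9, -0.5]
gripper_width: 0.0877
```

```bash
python3 - <<'E'
from h import *
show();ft()
for n in ("side","top","wrist"):
    im,d=r.capture(n); save(n+"9",im); np.savez(n+"9.npz",im=im,d=d)
E
```

```text
t 24.67 tcp [0.5663 0.0447 0.2745] x [ 0.005 -0.003 -1.   ] yang 179.1 J [ 24.4   9.1 -10.1   0.3 -70.6 -25.4] F [-1.   0.9 -0.5] M [0.03 0.09 0.02] w 0.0877
feeder-frame TCP mm lat 14.0 y 6.7 z 274.5
```

View pics/wrist9.png

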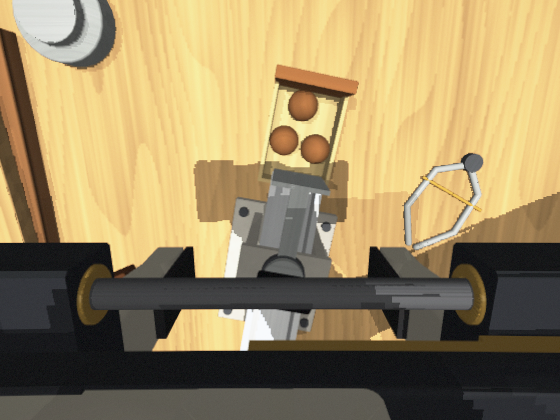

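View pics/side9.png

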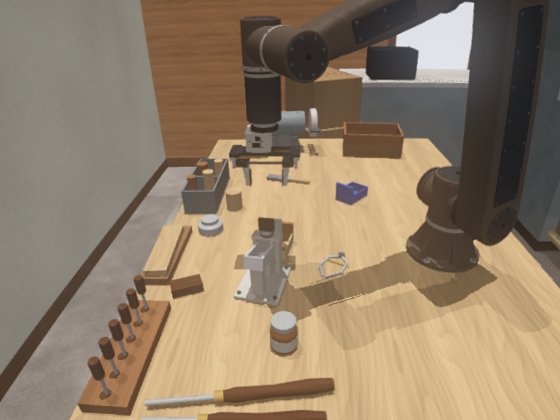

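```bash
python3 - <<'E'
from h import *
d=np.load("wrist9.npz"); W=cloud("wrist",d["d"])
Y=(W[...,:2]-LIP)@U*1e3; X=(W[...,:2]-LIP)@XF*1e3; Z=W[...,2]*1e3
m=(Z>125)&(Z<150)&(Y>-25)&(Y<-4)&(abs(X)<40)
p=np.stack([X[m],Y[m]],1); print(len(p),p.mean(0),np.ptp(p,0),np.degrees(np.polyfit(p[:,0],p[:,1],1)[0]))
m=(Z>184)&(Z<200)&(abs(Y-75)<40)&(abs(X)<40)
p=np.stack([X[m],Y[m]],1).astype(np.float32); print(len(p),cv2.minAreaRect(p))
m=(Z>30)&(Z<80)&(Y<14)&(Y>-130)&(abs(X)<60)
mm=np.zeros_like(m); mm[60:190,255:365]=1
w=W[m&mm]; print(cv2.minAreaRect((w[:,:2]*1000).astype(np.float32)), np.percentile(X[m&mm&(Z<45)],[1,99]),np.percentile(Y[m&mm],[1,99]))
save("w9c",cv2.resize(d["im"][50:320,190:380],None,fx=3,fy=2.2))
show()
E
```

```text
538 [ 0.93928365 -8.62583885] [49.83265465  6.39288825] 0.32690191255563195
93 ((-10.215179443359375, 77.87602233886719), (24.149873733520508, 4.422076225280762), 4.473598957061768)
((543.0853271484375, -5.3862152099609375), (120.12883758544922, 79.98446655273438), 77.91432189941406) [-37.96874891  41.21453479] [-106.58362873   10.39898848]
t 24.82 tcp [0.5665 0.0464 0.2739] x [ 0.005 -0.003 -1.   ] yang 179.15 J [ 24.6   9.1 -10.1   0.3 -70.6 -25.5] F [ 0.4  0.1 -0.1] M [ 0.08  0.07 -0.  ] w 0.0875
```

View pics/w9c.png

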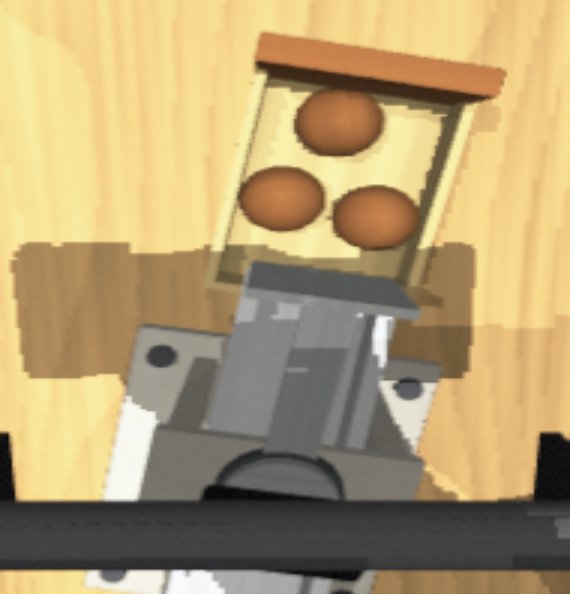

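```bash
python3 -c "
from plant import r
r.close_job()"
```

```text
the job is handed in; nothing more can be done
```

The job is done and handed in at about 25 s of the 54 s allowed. All three balls are in the tray and the gate is back home.

- **Tray:** I gripped the plywood tray by its board and set it down just short of the lip. After letting go, I pushed it home with closed fingers. The last wrist-camera check showed it within about 1 mm of centre and within 0.5° of parallel. Its front wall sits about 10 mm under the lip.
- **Knob:** I turned it clockwise to its stop, where the moment rose to 0.76 N·m and then about 1.1 N·m. I held it there about 1.5 s, and then the pictures showed all three balls in the tray and the chute empty. The grip slipped roughly 10° round the bar during the hold, but the knob stayed at its stop.
- **Release:** I opened the gripper and it sprang back. The gate plate measured 0.3° from home, within noise. The arm is clear above the feeder, touching nothing.
- **Bystanders:** the blank, chuck and jar looked unmoved in the pictures; I did not measure them.

**Disagreements and forces:**
- The top and wrist cameras differed by 3–4 mm in absolute position. I relied on positions relative to each other within the wrist view.
- Setting the tray down briefly gave about 50 N vertically at the wrist, pressed through the tray held in the fingers. That is under the 120 N wrist limit. I took the 40 N limit to apply only to the arm and gripper body.

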